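# Pack the slide box in the hasped transport case

## Robot

A 6-joint arm with a two-finger parallel gripper is mounted at the origin on a cart in front of the work surface, level with it; the furniture and walls round the work are solid. World frame = base frame: x ahead of the robot, y to its left, z up, the work surface at z = 0. Lengths are in m, angles in degrees, forces in N, time in s.
With the tool pointing down it reaches from about 0.3 to 0.75 m from the base axis. Payload 8.5 kg.
Tool frame: the origin (TCP) lies on the centre line of the jaws, within the pads' length; the fingertips stand 17 mm ahead of it and the grasp point (between the pads) lies 2 mm behind it; z points along the fingers, y is the direction in which the jaws open and shut (so a half turn about z gives the same grasp; the last joint's range is limited). The gripper opens to 85 mm and grips with 20 to 120 N. Pads are 22 mm wide; open, the fingers measure 114 mm over their backs; the gripper's body (76 mm by 85 mm) begins 54 mm behind the grasp point. The pads swing forward as they close: fully open they stand 13 mm farther back than shut.
Start: joints at [62.779, 21.807, 74.336, -0, 83.858, -12.336], TCP at [0.141, 0.532, 0.223] pointing down, gripper open.
Joint ranges: [-178.18, 178.18], [-50.72, 133.34], [12.68, 142.11], [-81.47, 261.47], [9.98, 163.14], [-165.26, 165.26]. Speed limits (degrees/s): [136.94, 136.94, 180, 180, 180, 180].

## Interface

Orientations are given as a 3x3 rotation matrix whose columns are the frame's x, y, z axes.
In Python, from rig import env, imaging, close_job gives the robot as it stands.
- The arm moves only by the tool step_arm, never from a script. Its argument "steps" is one flat list of numbers, 7 for each row, row after row: the opening, from 0 (shut) to 1 (fully open), then the shift along the tool's x, y, z as a fraction of full scale, then the turn, a rotation vector about the tool's x, y, z as a fraction of full scale. A call has 1 to 10 rows; each row is the pose to reach, as a shift and turn from the pose commanded when the call began, along the tool's axes at that moment; what a row does not reach only later rows make up. Full scale, the value 1, is 0.3 m for a shift and 45 degrees for a turn. A row lasts 1/10 s, in which the tool goes at most 50 mm and 8.59 degrees, less where a joint would pass 70% of its speed; a pose out of reach is approached as far as the arm can. A call with a number of a shift or a turn outside -1 to 1 is refused whole. A call with a gripper value outside its range is refused whole. The fingers move at their own pace and stop on an object; "grip_force" is the grip in N (left out, the last holds). Time passes only in rows, so rows that repeat a pose let the fingers close. It gives the time, the measured TCP pose, the force and the opening at its end, in the units of the state.
- env.observe(): the state, without advancing time (a new reading comes with each control period).
- imaging.get_image(name): name is "scene" or "top" or "wrist"; returns (picture, depth): 480x640x3 uint8, blue, green, red; 480x640 float32, m along the optical axis (not along the pixel's ray), 0 where there is no reading.
- imaging.get_calibration(name): a dict with "camera_matrix" (3x3 intrinsics, pixels), "world_from_camera" (4x4, takes a point from camera to world coordinates). Camera axes: x right, y down, z forward; pixel columns grow to the right and rows downward; lengths in m; the calibration is good to about 2 mm. A picture is of the moment at which its call begins: read the wrist's pose just before it. get_calibration takes no time and is no camera call; for the wrist camera it gives the pose at the moment of the call.
- close_job(): hands the job in, once; it reports no verdict.
Trained networks look in the newest picture that a camera, given by its name, has taken for a name from the list of things; names that differ only in an ending like _2 or _b are one class to them, and where a whole thing is asked for, a point or a joint stands for the part that bears it (a point fixed in the world has none). Each returns a list of dicts, best first, with "score" (0 to 1); they miss things now and then, are a little off and sometimes report something else, mostly with a low value. They report only what shows in the picture. A call takes as long as a camera call. They do not tell look-alikes from the thing itself.
- imaging.spot_in(camera, target): "pixel" ([column, row] in pixels, amid what is visible of it).
- imaging.regions_of(camera, target): "mask" (480x640 bool, what is visible of it) and "pixel" ([column, row] in pixels, amid what is visible of it).
- imaging.pinpoint(camera, target): "pixel" ([column, row] in pixels: a listed point, or the origin of a listed thing).
The state is a dict: "time_s": time; "q": joint angles; "qvel": joint speeds; "joint_efforts": joint torques, N m; "position": TCP position; "tool_rot": TCP orientation; "ft_force": force on the tool from outside, world axes, zero at the start; "wrist_torque": the same for the moment, N m; "grip_width": finger opening in m.
Only numpy, scipy, OpenCV 4.12 (cv2) and the standard library are available. Lean on these libraries where they do the work, as an engineer would, in place of code of your own. Each camera call takes 0.05 s, during which the arm holds its last target.

## Task

Pack the box of glass slides for transport: swing the hasp forward off the catch of the small metal case, open the lid fully so that it stays up, and set the slide box down flat on its base inside without dropping it in. Then shut the lid fully and swing the hasp back up over the catch until it stands flush. Leave the other things on the bench where they are.

Things in the scene. Friction and masses are not known exactly. Their poses are not given: they have to be found in the camera images.
- case: Fixed grey metal transport case, 110 mm deep (its x) x 190 mm wide (its y) x 50 mm high without the lid; walls 5 mm, inner floor 6 mm above the bench: inside 100 x 180 mm, 44 mm deep. Origin at the centre of its underside; its -x side is the front, with the hasp, towards the robot; z up. The shut lid adds 15 mm: lid top 65 mm above the bench (ribs 66).
- lid (a joint): Angle of the lid, rad: 0 shut, 1.9 fully open (a stop, leaning back past upright). It turns about an axis along the case's y at point lid_hinge; its front edge rises and swings back. The stiff hinge holds the lid wherever it is left, so it must also be pushed all the way shut: 1 to 3 N at the front edge moves it.
- lid_hinge (a point): Point on the lid's hinge axis, at the middle of the case's back: 55 mm behind the case's centre (+x), 50 mm above the bench. The lid reaches 110 mm from it to the lid's front edge; its outer face lies 15 mm above the hinge when shut (15 mm behind the hinge line when upright).
- lid_tab_right (a point): Middle of the lower outer edge of the right-hand (-y) lift tab of the lid: a plate 40 mm long, 5 mm thick, 18 mm out from the lid's side face; underside 51 mm above the bench when shut, with free space below, so that a fingertip slanting down and inward can hook under it and lift. 113 mm to the side of the case's centre and 33 mm in front of it; 88 mm from the lid's hinge axis; moves with the lid.
- lid_tab_left (a point): The same point of the equal left-hand (+y) lift tab, 113 mm to the other side. The cold plate's raised edge stands near it.
- hasp (a joint): Angle of the hasp, rad: 0 upright and flush against the case front, its slot over the lid's catch (it then blocks the lid); grows as its top swings out forward (the case's -x), to a stop at 0.6. Clear of the catch from about 0.3. The stiff hinge keeps it where it is left; about 1 N at the top moves it. Starts at 0 to 0.05.
- hasp_pin (a point): Middle of the hasp's hinge pin, which runs along the case's y: 61 mm in front of the case's centre, 22 mm above the bench.
- hasp_tab (a point): Middle of the top edge of the hasp, a slotted steel plate 36 mm wide, 4 mm thick, 69 mm from pin to top edge, whose top 20 mm is a finger tab bent forward by 0.45 rad. Flush: this edge is 91 mm above the bench, 70 mm in front of the case's centre, the back of the tab free above the lid. Fully off: 74 mm above the bench, 108 mm in front of the centre. Moves with the hasp.
- slides_center (a point): Centre of the slide box, a closed oblong card box 35 mm (its x) x 86 mm (its y) x 28 mm high (z up), 0.13 kg, lying on the bench to the right of the case; the point is half-way up, 14 mm above what it stands on. Grasp it across the 35 mm.
- beaker: Bystander: open plastic beaker, 54 mm across, 62 mm high, standing in front of or behind the slide box. Origin at the centre of its base.
- petri: Bystander: flat round dish with lid, 58 mm across, 15 mm high, to the left in front of the case. Origin at the centre of its base.
- marker: Bystander: marker pen lying on the bench, 124 mm long (its y), 12 mm thick, to the right in front of the case. Origin under its middle.
- bottle: Bystander: small round capped bottle, 52 mm across, 100 mm high, at the far right. Origin at the centre of its base.
- catch (a point): Foremost point of the lid's catch: a steel staple 16 mm wide and 6 mm high on the lid's front at mid width, through the hasp's slot when that is flush. With the lid shut it is 56 mm above the bench and 69 mm in front of the case's centre. Moves with the lid.
Mind the look-alikes: they are no part of the job. Leave any pink look-alike of the part that bears slides_center alone.

How it is judged:
By the outcome, as a careful person would: the job done as asked, in the order asked, and still so for the second after the job is handed in, with the robot touching nothing.
It also fails if it takes over 67 s, if anything falls off the work surface, if the arm or the gripper's body presses on something with over 40 N, if the wrist force passes 120 N, or if a joint passes its speed limit or range.

## Working session

There is one attempt and no reset: what is moved stays moved. The work goes in short steps, Python scripts to look and compute and a tool call to move; the robot and the scene stay as the last step left them, time stands still between calls to the robot, and variables do not carry over. Pictures are saved under pics/ and viewed, and the job is handed in when it is done.

Besides the shell and the picture viewer there is one more tool, called as name(argument=value, ...), one argument or row to a line, values as JSON. step_arm: Moves the arm, as the interface text tells. Shift numbers are shares of 0.3 m and turn numbers shares of 45 degrees, none past 1 either way. Its arguments: {"type":"object","properties":{"steps":{"type":"array","items":{"type":"number"}},"grip_force":{"type":"number"}},"required":["steps"]}

```bash
ls; mkdir -p pics; cat > h.py <<'E'
import numpy as np, cv2
from rig import env, imaging, close_job
def cal(n):
    c=imaging.get_calibration(n); return np.array(c["camera_matrix"]),np.array(c["world_from_camera"])
def onray(n,px,z=None,depth=None):
    K,T=cal(n); r=np.linalg.inv(K)@np.array([px[0],px[1],1.0])
    if depth is not None: return (T@np.append(r*depth,1))[:3]
    d=T[:3,:3]@r; o=T[:3,3]; return o+d*(z-o[2])/d[2]
def proj(n,p):
    K,T=cal(n); c=np.linalg.inv(T)@np.append(p,1); u=K@c[:3]; return u[:2]/u[2]
def cloud(n,D):
    K,T=cal(n); v,u=np.mgrid[:480,:640]; P=np.stack([(u-K[0,2])/K[0,0]*D,(v-K[1,2])/K[1,1]*D,D,np.ones_like(D)],-1)
    return (P@T.T)[...,:3]
E
python3 - <<'E'
from h import *
for n in("scene","top"):
    im,d=imaging.get_image(n); cv2.imwrite(f"pics/{n}0.png",im); np.save(f"{n}0.npy",d); print(n,cal(n)[1].round(3).tolist())
s=env.observe(); print(s)
E
```

```text
pics
scene [[0.615, -0.535, 0.579, -0.024], [-0.788, -0.403, 0.465, -0.526], [-0.016, -0.742, -0.67, 0.728], [0.0, 0.0, 0.0, 1.0]]
top [[0.012, -0.994, 0.105, 0.38], [-1.0, -0.011, 0.009, -0.056], [-0.008, -0.106, -0.994, 1.456], [0.0, 0.0, 0.0, 1.0]]
{'time_s': 0.1, 'q': array([ 6.27808809e+01,  2.18384956e+01,  7.43811434e+01, -3.39828510e-04,
        8.38556204e+01, -1.23341690e+01]), 'qvel': array([ 0.1108891 , -0.03683779, -0.00141166, -0.03680499, -0.05629597,
        0.14659316]), 'joint_efforts': array([ 4.43182653e-03, -4.49214292e+01, -2.31657797e+01, -1.18879589e-04,
        3.63507468e-03, -6.79776440e-05]), 'position': array([0.14114455, 0.53129862, 0.2222564 ]), 'tool_rot': array([[-9.66443669e-01,  2.56877946e-01, -5.95554550e-04],
       [ 2.56878490e-01,  9.66442999e-01, -1.17076600e-03],
       [ 2.74825561e-04, -1.28446454e-03, -9.99999137e-01]]), 'ft_force': array([-0.66887002, -0.2534528 , -0.10110076]), 'wrist_torque': array([-0.03155794,  0.04751218, -0.00190432]), 'grip_width': 0.08539763848648507}
```

View pics/scene0.png

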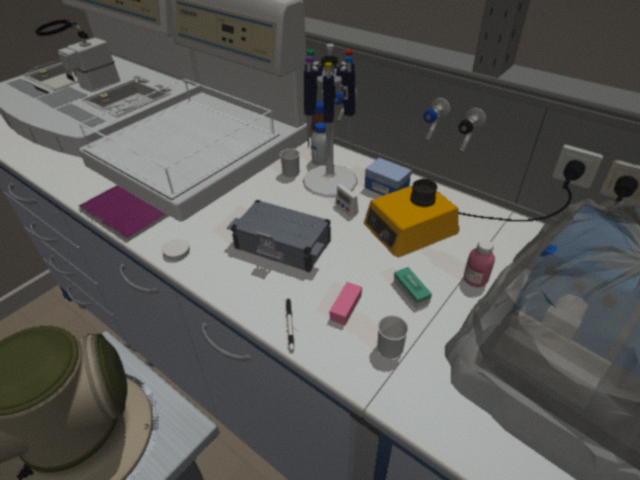

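View pics/top0.png

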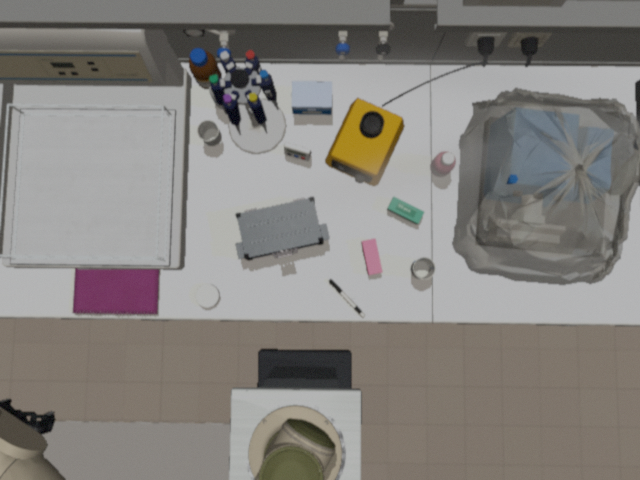

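```bash
python3 - <<'E'
from h import *
Z=dict(case=0,lid_hinge=.05,lid_tab_right=.051,lid_tab_left=.051,hasp_pin=.022,hasp_tab=.091,slides_center=.014,catch=.056,beaker=0,petri=0,marker=0,bottle=0)
for t in Z:
    for n in("top","scene"):
        if n=="scene" and t in("petri","bottle","marker"): continue
        for r in imaging.pinpoint(n,t)[:3]:
            print(t,n,round(r["score"],2),np.round(r["pixel"]),onray(n,r["pixel"],Z[t]).round(4))
print(env.observe()["time_s"])
E
```

```text
case top 0.88 [280. 230.] [0.5401 0.0476 0.    ]
case scene 0.85 [282. 244.] [0.5397 0.0432 0.    ]
case scene 0.28 [291. 215.] [0.635  0.0975 0.    ]
lid_hinge top 0.92 [271. 204.] [0.598 0.066 0.05 ]
lid_hinge scene 0.89 [291. 212.] [0.5978 0.0613 0.05  ]
lid_tab_right top 0.88 [327. 232.] [ 0.5308 -0.0695  0.051 ]
lid_tab_right top 0.64 [282. 254.] [0.4763 0.0389 0.051 ]
lid_tab_right scene 0.8 [320. 251.] [ 0.5328 -0.074   0.051 ]
lid_tab_right scene 0.33 [269. 250.] [0.47   0.0134 0.051 ]
lid_tab_left top 0.95 [238. 251.] [0.4827 0.1452 0.051 ]
lid_tab_left scene 0.59 [234. 228.] [0.4764 0.1284 0.051 ]
hasp_pin top 0.94 [286. 254.] [0.4797 0.0307 0.022 ]
hasp_pin scene 0.72 [271. 253.] [0.4853 0.0272 0.022 ]
hasp_tab top 0.4 [283. 256.] [0.4694 0.0323 0.091 ]
hasp_tab scene 0.53 [260. 234.] [0.4655 0.0316 0.091 ]
slides_center top 0.87 [373. 259.] [ 0.4705 -0.186   0.014 ]
slides_center top 0.65 [405. 210.] [ 0.5937 -0.2643  0.014 ]
slides_center scene 0.82 [414. 289.] [ 0.591  -0.2756  0.014 ]
slides_center scene 0.76 [346. 302.] [ 0.4783 -0.1837  0.014 ]
catch top 0.78 [286. 256.] [0.4725 0.0278 0.056 ]
catch scene 0.64 [270. 243.] [0.4837 0.0242 0.056 ]
beaker top 0.84 [422. 271.] [ 0.4414 -0.308   0.    ]
beaker scene 0.84 [394. 345.] [ 0.4556 -0.3096  0.    ]
petri top 0.59 [206. 294.] [0.3796 0.2296 0.    ]
marker top 0.53 [343. 296.] [ 0.3779 -0.1128  0.    ]
marker top 0.48 [329. 235.] [ 0.53   -0.0756  0.    ]
bottle top 0.72 [436. 168.] [ 0.7047 -0.3475  0.    ]
1.15
```

Both views show the case at top (280,230) with the hasp at its front (287,256), the green slide box at top (405,210), and the pink look-alike at top (373,258). The beaker is at (422,270), the marker at (347,298). I'll refine with depth.

```bash
python3 - <<'E'
from h import *
for n in("top","scene"):
    im=cv2.imread(f"pics/{n}0.png"); D=np.load(f"{n}0.npy"); P=cloud(n,D)
    def show(lbl,m):
        m=cv2.morphologyEx(m.astype(np.uint8),cv2.MORPH_OPEN,np.ones((2,2)))>0
        q=P[m]; r=cv2.minAreaRect((q[:,:2]*1000).astype(np.float32)); print(n,lbl,m.sum(),np.round(r[0],1),np.round(r[1],1),round(r[2],1),"z",np.percentile(q[:,2],[5,50,95]).round(4))
    x,y,z=P[...,0],P[...,1],P[...,2]
    reg=(abs(x-.54)<.1)&(abs(y-.046)<.15)&(D>0)
    show("lid",reg&(z>.056)&(z<.075)&(abs(y-.046)<.13))
    show("all>85",reg&(z>.078)&(z<.12))
    hsv=cv2.cvtColor(im,cv2.COLOR_BGR2HSV)
    g=(hsv[...,0]>65)&(hsv[...,0]<95)&(hsv[...,1]>90)&(abs(x-.593)<.08)&(abs(y+.27)<.08)
    show("green",g&(z>.02)); show("green all",g)
    for nm,c,rad in(("beaker",(.448,-.309),.06),("bottle",(.705,-.347),.06)):
        m=(np.hypot(x-c[0],y-c[1])<rad)&(z>.03)&(D>0)
        if m.sum()>8: show(nm,m)
    m=(x>.4)&(x<.7)&(y>.12)&(y<.4)&(z>.02)&(D>0); print(n,"left things y min",P[m][:,1].min(),P[m][:,2].max())
    m=(x>.3)&(x<.85)&(y>-.45)&(y<.4)&(z>.08)&(D>0); 
    lab,cc,st,ce=cv2.connectedComponentsWithStats(m.astype(np.uint8))
    for i in range(1,lab):
        if st[i,4]>15: q=P[cc==i]; print(" tall",st[i,4],q.min(0).round(3),q.max(0).round(3))
im=cv2.imread("pics/scene0.png"); cv2.imwrite("pics/sc0z.png",cv2.resize(im[180:320,200:440],None,fx=3.3,fy=3.3,interpolation=2))
E
```

```text
top lid 3652 [498.2  32.4] [247.2 221. ] 3.6 z [0.0583 0.0648 0.0698]
top all>85 58 [473.2  30.1] [ 7.6 37.1] 14.9 z [-0.0052  0.0871  0.095 ]
top green 154 [ 496.7 -168.6] [ 49.7 321.3] 37.1 z [0.0223 0.0284 0.0341]
top green all 158 [ 496.7 -168.6] [ 49.7 321.3] 37.1 z [0.0216 0.0283 0.0341]
top beaker 156 [ 429.2 -197.9] [ 53.2 296.5] 8.9 z [-0.0023  0.0513  0.0638]
top bottle 424 [ 568.2 -215.4] [ 50.1 491.3] 43.8 z [0.0027 0.0752 0.1018]
top left things y min 0.12000323142586529 0.15874887208469923
 tall 10936 [ 0.777 -0.154  0.606] [0.818 0.4   0.638]
 tall 4920 [ 0.778 -0.45   0.606] [ 0.82  -0.224  0.655]
 tall 2166 [0.822 0.282 0.245] [0.85  0.4   0.384]
 tall 2894 [0.746 0.045 0.081] [0.85  0.177 0.352]
 tall 2213 [ 0.672 -0.249  0.08 ] [ 0.85  -0.083  0.128]
 tall 559 [0.452 0.311 0.08 ] [0.838 0.4   0.159]
 tall 3219 [ 0.489 -0.45   0.08 ] [ 0.826 -0.399  0.198]
 tall 159 [ 0.692 -0.371  0.08 ] [ 0.723 -0.337  0.107]
 tall 52 [0.467 0.012 0.081] [0.482 0.045 0.097]
scene lid 2957 [ 260.4 -172.8] [879.9 220.6] 37.1 z [0.0568 0.0645 0.0668]
scene all>85 55 [474.3  24.5] [25.2 30.1] 46.0 z [0.0734 0.0842 0.0903]
scene green 466 [ 309.1 -406. ] [704.2  70.5] 25.6 z [0.0259 0.0289 0.0311]
scene green all 466 [ 309.1 -406. ] [704.2  70.5] 25.6 z [0.0259 0.0289 0.0311]
scene beaker 674 [ 237.9 -393. ] [584.8  53.4] 21.8 z [0.0269 0.0461 0.0621]
scene bottle 828 [ 397.3 -420.7] [866.7  51.4] 10.7 z [0.0277 0.0683 0.1004]
scene left things y min 0.12002616237531727 0.15202010105356278
 tall 2244 [0.818 0.276 0.243] [0.85  0.4   0.387]
 tall 3094 [0.743 0.04  0.08 ] [0.85  0.169 0.348]
 tall 326 [0.454 0.304 0.081] [0.816 0.398 0.152]
 tall 2030 [ 0.671 -0.251  0.08 ] [ 0.836 -0.087  0.124]
 tall 1881 [ 0.493 -0.45   0.08 ] [ 0.787 -0.404  0.194]
 tall 52 [0.465 0.007 0.08 ] [0.478 0.041 0.092]
 tall 246 [ 0.688 -0.377  0.08 ] [ 0.719 -0.343  0.104]
```

View pics/sc0z.png

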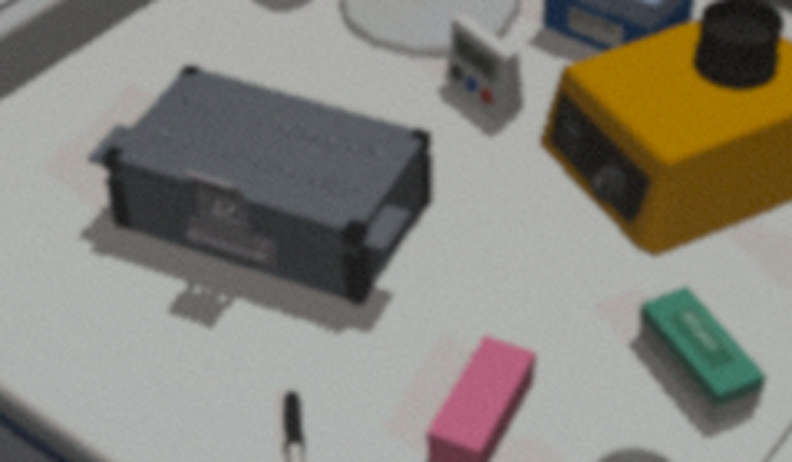

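```bash
python3 - <<'E'
from h import *
for n in("top","scene"):
    im=cv2.imread(f"pics/{n}0.png"); D=np.load(f"{n}0.npy"); P=cloud(n,D)
    x,y,z=P[...,0],P[...,1],P[...,2]
    def show(lbl,m):
        k,cc,st,_=cv2.connectedComponentsWithStats(m.astype(np.uint8),connectivity=4); i=1+np.argmax(st[1:,4]); q=P[cc==i]
        r=cv2.minAreaRect((q[:,:2]*1000).astype(np.float32)); print(n,lbl,len(q),np.round(r[0],1),np.round(r[1],1),round(r[2],1),"mean",q.mean(0).round(4))
        C=np.cov(q[:,:2].T); w,V=np.linalg.eigh(C); a=np.degrees(np.arctan2(V[1,1],V[0,1])); e=(q[:,:2]-q[:,:2].mean(0))@V
        lo,hi=np.percentile(e,1,axis=0),np.percentile(e,99,axis=0); print("   long axis",round(a%180,1),"ext",(hi-lo).round(4),"ctr",(q[:,:2].mean(0)+V@((lo+hi)/2)).round(4))
    show("lid",(z>.060)&(z<.072)&(abs(x-.54)<.1)&(abs(y-.046)<.13)&(D>0))
    hsv=cv2.cvtColor(im,cv2.COLOR_BGR2HSV)
    show("green",(hsv[...,0]>65)&(hsv[...,0]<95)&(hsv[...,1]>60)&(abs(x-.593)<.08)&(abs(y+.27)<.08)&(z>.02))
    show("green2",(z>.02)&(z<.04)&(abs(x-.593)<.07)&(abs(y+.27)<.07))
    show("beaker",(np.hypot(x-.445,y+.309)<.06)&(z>.02)&(D>0))
    show("marker",(np.hypot(x-.378,y+.113)<.08)&(z>.006)&(z<.03)&(D>0))
    show("gadget",(np.hypot(x-.69,y-.02)<.06)&(z>.02)&(D>0))
    show("pink",(hsv[...,0]>150)&(hsv[...,1]>90)&(np.hypot(x-.474,y+.185)<.07)&(z>.02)&(D>0))
    show("petri",(np.hypot(x-.38,y-.23)<.06)&(z>.007)&(z<.03)&(D>0))
E
```

```text
top lid 3390 [538.8  45.1] [119.1 196. ] 13.2 mean [0.5409 0.0455 0.0651]
   long axis 103.6 ext [0.1087 0.1873] ctr [0.5415 0.0453]
top green 381 [ 590.4 -264.2] [81.6 32.8] 64.1 mean [ 0.5897 -0.2646  0.0284]
   long axis 64.0 ext [0.0312 0.0806] ctr [ 0.5909 -0.264 ]
top green2 491 [ 592.6 -264.7] [85.2 36.4] 63.2 mean [ 0.5922 -0.2644  0.0285]
   long axis 63.5 ext [0.0346 0.0844] ctr [ 0.5925 -0.2645]
top beaker 194 [ 448. -303.] [52.5 52.6] 22.7 mean [ 0.4491 -0.3071  0.0498]
   long axis 102.4 ext [0.0514 0.0515] ctr [ 0.4483 -0.303 ]
top marker 163 [ 374.9 -120. ] [123.1   9.6] 44.3 mean [ 0.3762 -0.1187  0.0104]
   long axis 44.5 ext [0.0094 0.1188] ctr [ 0.3751 -0.1196]
top gadget 244 [736.7   6.8] [65.2 19.2] 76.5 mean [0.7353 0.0064 0.0473]
   long axis 73.8 ext [0.0173 0.064 ] ctr [0.737  0.0063]Traceback (most recent call last):
  File "<stdin>", line 17, in <module>
  File "<stdin>", line 6, in show
    return _wrapfunc(a, 'argmax', axis=axis, out=out, **kwds)
    return bound(*args, **kwds)
ValueError: attempt to get argmax of an empty sequence
```

```bash
cat >> h.py <<'E'
from scipy.spatial.transform import Rotation as Ro
CASE=dict(c=np.array([.5415,.0455,0.]),yaw=13.4)
def Rz(d): return Ro.from_euler('z',d,degrees=True).as_matrix()
def cw(p): return CASE['c']+Rz(CASE['yaw'])@np.asarray(p,float)
def down(yaw):   # tool y at world angle yaw, z down
    y=np.array([np.cos(np.radians(yaw)),np.sin(np.radians(yaw)),0]); z=np.array([0,0,-1.]); return np.stack([np.cross(y,z),y,z],1)
def slant(yaw,tau,phi=0): # down(yaw) turned about tool y by tau: tool z leans to tool x
    return down(yaw)@Ro.from_euler('y',tau,degrees=True).as_matrix()
def rows(T,s=None):
    s=s or env.observe(); p0,R0=np.array(s['position']),np.array(s['tool_rot']); out=[]
    for o,p,R in T:
        d=R0.T@(np.asarray(p)-p0)/.3; w=Ro.from_matrix(R0.T@R).as_rotvec(degrees=True)/45
        print([o]+[float(v) for v in np.round(d,3)]+[float(v) for v in np.round(w,3)], "mm",round(float(np.linalg.norm(d)*300)))
def st():
    s=env.observe(); print("t",round(s['time_s'],2),"pos",s['position'].round(4),"F",s['ft_force'].round(1),"w",round(s['grip_width'],4)); return s
E
python3 - <<'E'
from h import *
s=st()
rows([(0,[.30,.30,.30],down(45)),(0,cw([-.06,0,.30]),down(13.4))])
E
```

```text
t 1.15 pos [0.1413 0.5315 0.2228] F [-1.1  0.5 -0.7] w 0.0853
[0, -0.71, -0.61, -0.257, -0.0, 0.0, 0.669] mm 291
[0, -1.529, -1.318, -0.257, -0.0, 0.0, 1.372] mm 611
```

step_arm(
  steps=[0, -0.71, -0.61, -0.25, 0, 0, 0.67, 0, -0.71, -0.61, -0.25, 0, 0, 0.67, 0, -0.71, -0.61, -0.25, 0, 0, 0.67, 0, -0.71, -0.61, -0.25, 0, 0, 0.67, 0, -0.71, -0.61, -0.25, 0, 0, 0.67, 0, -0.71, -0.61, -0.25, 0, 0, 0.67],
  grip_force=30,
)

```text
time_s: 1.75
position: [0.301, 0.298, 0.2987]
tool_rot: [[-0.706, 0.708, 0.001], [0.708, 0.706, 0.0], [-0.001, 0.001, -1.0]]
ft_force: [1.3, 0.2, 0.9]
grip_width: 0.0002
```

```bash
python3 - <<'E'
from h import *
s=st()
rows([(0,cw([-.06,0,.28]),down(13.4))])
E
```

```text
t 1.75 pos [0.301  0.298  0.2987] F [1.3 0.2 0.9] w 0.0002
[0, -1.057, -0.197, 0.063, 0.001, 0.0, 0.7] mm 323
```

step_arm(
  steps=[0, -1, -0.2, 0, 0, 0, 0.7, 0, -1, -0.2, 0, 0, 0, 0.7, 0, -1, -0.2, 0, 0, 0, 0.7, 0, -1, -0.2, 0, 0, 0, 0.7, 0, -1, -0.2, 0, 0, 0, 0.7, 0, -1, -0.2, 0, 0, 0, 0.7, 0, -1, -0.2, 0, 0, 0, 0.7, 0, -1, -0.2, 0, 0, 0, 0.7],
)

```text
time_s: 2.55
position: [0.47, 0.0443, 0.2974]
tool_rot: [[-0.231, 0.973, -0.001], [0.973, 0.231, 0.0], [0.0, -0.001, -1.0]]
ft_force: [-0.5, 0.8, 0.7]
grip_width: 0.0003
```

```bash
python3 - <<'E'
from h import *
s=st()
T=cal("wrist")[1]; print("cam in tool", (s['tool_rot'].T@(T[:3,3]-s['position'])).round(3), (s['tool_rot'].T@T[:3,:3]).round(2).tolist())
im,d=imaging.get_image("wrist"); cv2.imwrite("pics/w1.png",im); np.save("w1.npy",d)
for t,z in dict(hasp_tab=.091,hasp_pin=.022,catch=.056,lid_tab_right=.051,lid_tab_left=.051,lid_hinge=.05,case=0).items():
    for r in imaging.pinpoint("wrist",t)[:2]:
        p=onray("wrist",r["pixel"],z); print(t,round(r["score"],2),np.round(r["pixel"]),p.round(4),"case fr",(Rz(-13.4)@(p-CASE['c'])).round(4))
P=cloud("wrist",d); v,u=np.mgrid[:480,:640]
# fingers in tool frame
Q=(P-s['position'])@s['tool_rot']; m=(d>0)&(d<.25)&(abs(Q[...,0])<.03)&(abs(Q[...,1])<.06)&(Q[...,2]>-.06)&(Q[...,2]<.06)
if m.sum(): q=Q[m]; print("finger pts",m.sum(),q.min(0).round(4),q.max(0).round(4))
x,y,z=P[...,0],P[...,1],P[...,2]
m=(z>.060)&(z<.072)&(abs(x-.54)<.1)&(abs(y-.046)<.13)&(d>0)
q=P[m]; r=cv2.minAreaRect((q[:,:2]*1000).astype(np.float32)); print(len(q),r)
E
```

```text
t 2.55 pos [0.47   0.0443 0.2974] F [-0.5  0.8  0.7] w 0.0003
cam in tool [ 0.066 -0.    -0.151] [[-0.0, -0.96, -0.26], [1.0, -0.0, 0.0], [-0.0, -0.26, 0.96]]
hasp_tab 0.83 [314. 225.] [0.4667 0.0257 0.091 ] case fr [-0.0774 -0.0019  0.091 ]
hasp_tab 0.15 [375. 207.] [0.5235 0.0586 0.091 ] case fr [-0.0145  0.0169  0.091 ]
hasp_pin 0.61 [328. 211.] [0.4824 0.031  0.022 ] case fr [-0.0609 -0.0005  0.022 ]
hasp_pin 0.19 [356. 113.] [0.4861 0.1493 0.022 ] case fr [-0.0298  0.1138  0.022 ]
catch 0.88 [322. 215.] [0.4734 0.0314 0.056 ] case fr [-0.0695  0.002   0.056 ]
lid_tab_right 0.8 [346. 308.] [ 0.5303 -0.0768  0.051 ] case fr [-0.0393 -0.1164  0.051 ]
lid_tab_left 0.57 [358. 113.] [0.4853 0.1466 0.051 ] case fr [-0.0313  0.1114  0.051 ]
lid_hinge 0.59 [427. 214.] [0.5913 0.0588 0.05  ] case fr [0.0515 0.0014 0.05  ]
case 0.66 [373. 209.] [0.539  0.0429 0.    ] case fr [-0.003 -0.002  0.   ]
finger pts 6021 [-0.0103 -0.0347 -0.06  ] [ 0.0157  0.033  -0.0127]
16663 ((536.9309692382812, 45.36756134033203), (120.28777313232422, 193.89059448242188), 12.873831748962402)
```

View pics/w1.png

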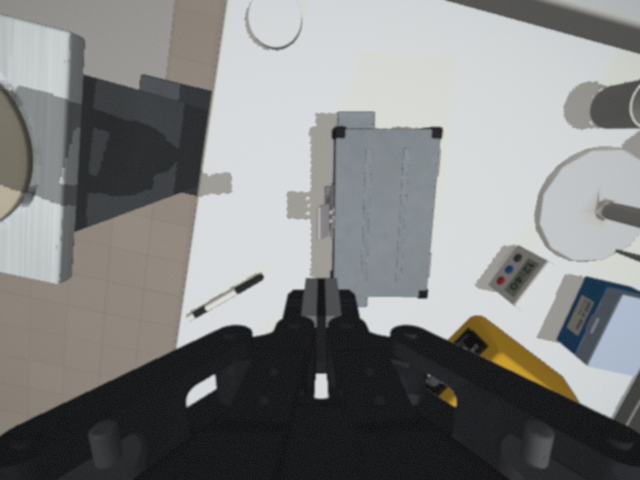

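```bash
python3 - <<'E'
from h import *
s=st(); d=np.load("w1.npy"); P=cloud("wrist",d); Q=(P-s['position'])@s['tool_rot']
for v in (276,280,284,288,292,296,305,315,330): print(v,[(u,d[v,u].round(3),Q[v,u].round(3).tolist()) for u in(295,310,331,345)])
C=(P-CASE['c'])@Rz(13.1); x,y,z=C[...,0],C[...,1],C[...,2]
for lo in np.arange(-.08,.09,.02):
    m=(d>0)&(z>.061)&(z<.070)&(y>lo)&(y<lo+.02)&(abs(x)<.09)
    if m.sum()>50: print("y",round(lo,2),"x range",np.percentile(x[m],[.5,99.5]).round(4))
for lo in np.arange(-.04,.05,.02):
    m=(d>0)&(z>.061)&(z<.070)&(x>lo)&(x<lo+.02)&(abs(y)<.12)
    if m.sum()>50: print("x",round(lo,2),"y range",np.percentile(y[m],[.5,99.5]).round(4))
m=(d>0)&(z>.075)&(abs(y)<.04)&(z<.11)&(abs(x+.07)<.03); q=C[m]; print("hasp",m.sum(),q.min(0).round(4),q.max(0).round(4),q.mean(0).round(4))
E
```

```text
t 2.95 pos [0.4693 0.046  0.298 ] F [-0.4 -0.7 -0.1] w 0.0001
276 [(295, np.float32(0.479), [-0.111, -0.035, 0.297]), (310, np.float32(0.48), [-0.112, -0.015, 0.297]), (331, np.float32(0.449), [-0.1, 0.013, 0.269]), (345, np.float32(0.41), [-0.086, 0.028, 0.232])]
280 [(295, np.float32(0.481), [-0.117, -0.035, 0.297]), (310, np.float32(0.145), [0.011, -0.005, -0.016]), (331, np.float32(0.146), [0.011, 0.004, -0.016]), (345, np.float32(0.41), [-0.09, 0.028, 0.231])]
284 [(295, np.float32(0.483), [-0.123, -0.035, 0.297]), (310, np.float32(0.141), [0.011, -0.005, -0.02]), (331, np.float32(0.14), [0.011, 0.004, -0.021]), (345, np.float32(0.413), [-0.096, 0.028, 0.232])]
288 [(295, np.float32(0.485), [-0.129, -0.036, 0.298]), (310, np.float32(0.137), [0.011, -0.004, -0.024]), (331, np.float32(0.138), [0.011, 0.004, -0.024]), (345, np.float32(0.416), [-0.102, 0.028, 0.234])]
292 [(295, np.float32(0.143), [0.007, -0.011, -0.019]), (310, np.float32(0.135), [0.01, -0.004, -0.027]), (331, np.float32(0.133), [0.011, 0.004, -0.028]), (345, np.float32(0.144), [0.007, 0.01, -0.019])]
296 [(295, np
[... 660 characters left out ...]
0, np.float32(0.105), [0.012, -0.003, -0.057]), (331, np.float32(0.104), [0.012, 0.003, -0.058]), (345, np.float32(0.105), [0.012, 0.007, -0.057])]
y -0.08 x range [-0.0555  0.0534]
y -0.06 x range [-0.0557  0.0533]
y -0.04 x range [-0.055   0.0531]
y -0.02 x range [-0.0574  0.0532]
y 0.0 x range [-0.0577  0.0533]
y 0.02 x range [-0.0559  0.053 ]
y 0.04 x range [-0.0552  0.0532]
y 0.06 x range [-0.0556  0.053 ]
y 0.08 x range [-0.0571  0.0542]
x -0.04 y range [-0.0922  0.094 ]
x -0.02 y range [-0.0935  0.0941]
x 0.0 y range [-0.0929  0.0943]
x 0.02 y range [-0.0931  0.0944]
x 0.04 y range [-0.0948  0.0965]
hasp 379 [-0.0741 -0.0176  0.075 ] [-0.0622  0.018   0.0935] [-0.0687  0.0008  0.086 ]
```

```bash
python3 - <<'E'
from h import *
s=st()
for n in("scene","top"):
    im,d=imaging.get_image(n); P=cloud(n,d); Q=(P-s['position'])@s['tool_rot']
    m=(d>0)&(abs(Q[...,0])<.02)&(abs(Q[...,1])<.03)&(Q[...,2]>-.05)&(Q[...,2]<.05); q=Q[m]
    if len(q): print(n,len(q),np.percentile(q,[0,2,50,98,100],axis=0).round(4).tolist())
    if n=="scene":
        u=proj(n,s['position']+s['tool_rot']@[0,0,.017]); print("tip expected px",u); a,b=np.clip(u.astype(int)-60,0,400); 
        cv2.circle(im,tuple(u.round().astype(int)),1,(0,0,255)); cv2.imwrite("pics/s2.png",cv2.resize(im[b:b+120,a:a+150],None,fx=5,fy=5))
E
```

```text
t 2.95 pos [0.4693 0.046  0.298 ] F [-0.4 -0.7 -0.1] w 0.0001
scene 280 [[-0.0147, -0.0177, -0.0499], [-0.0143, -0.0167, -0.0491], [-0.009, -0.0096, -0.0302], [0.0043, 0.0062, -0.0096], [0.006, 0.0139, -0.0078]]
tip expected px [244.61871376 151.94654339]
```

View pics/s2.png

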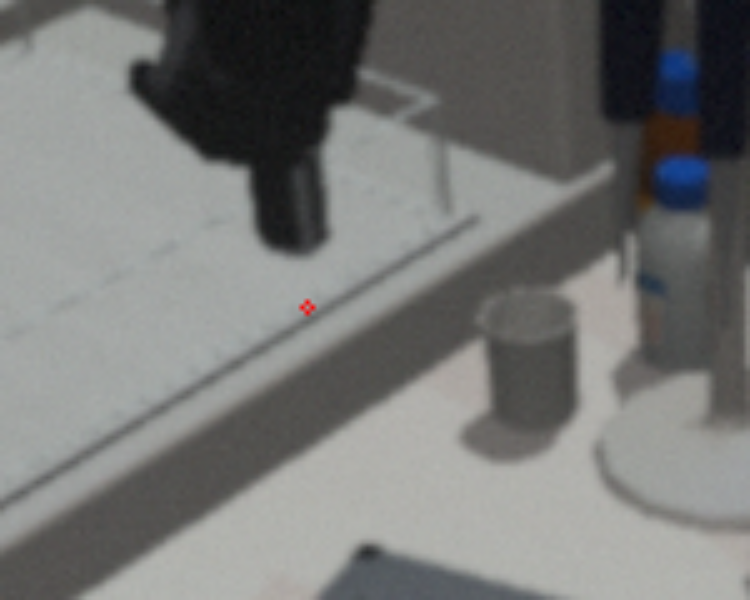

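```bash
sed -i "s/^CASE=.*/CASE=dict(c=np.array([.5403,.0458,0.]),yaw=13.1)/" h.py; python3 - <<'E'
from h import *
rows([(0,cw([-.036,0,.16]),down(13.1)),(0,cw([-.036,0,.095]),down(13.1))])
E
```

```text
[0, -0.054, 0.109, 0.46, 0.0, 0.0, 0.009] mm 143
[0, -0.054, 0.109, 0.677, 0.0, 0.0, 0.009] mm 206
```

step_arm(
  steps=[0, -0.054, 0.109, 0, 0, 0, 0.009, 0, -0.054, 0.109, 0.2, 0, 0, 0.009, 0, -0.054, 0.109, 0.34, 0, 0, 0.009, 0, -0.054, 0.109, 0.46, 0, 0, 0.009, 0, -0.054, 0.109, 0.57, 0, 0, 0.009, 0, -0.054, 0.109, 0.63, 0, 0, 0.009, 0, -0.054, 0.109, 0.66, 0, 0, 0.009, 0, -0.054, 0.109, 0.677, 0, 0, 0.009],
)

```text
time_s: 3.85
position: [0.5054, 0.0372, 0.0945]
tool_rot: [[-0.226, 0.974, -0.0], [0.974, 0.226, -0.0], [0.0, -0.0, -1.0]]
ft_force: [0.3, 0.1, -0.2]
grip_width: -0.0001
```

```bash
python3 - <<'E'
from h import *
s=st()
im,d=imaging.get_image("scene"); P=cloud("scene",d); Q=(P-s['position'])@s['tool_rot']
u=proj("scene",s['position']).astype(int); a,b=u-[75,70]
cv2.imwrite("pics/s3.png",cv2.resize(im[b:b+120,a:a+150],None,fx=5,fy=5)); 
im,d=imaging.get_image("wrist"); cv2.imwrite("pics/w3.png",im)
rows([(0,cw([-.036,0,.085]),down(13.1))])
E
```

```text
t 3.85 pos [0.5054 0.0372 0.0945] F [ 0.3  0.1 -0.2] w -0.0001
[0, 0.002, -0.0, 0.033, 0.001, 0.0, -0.001] mm 10
```

View pics/s3.png

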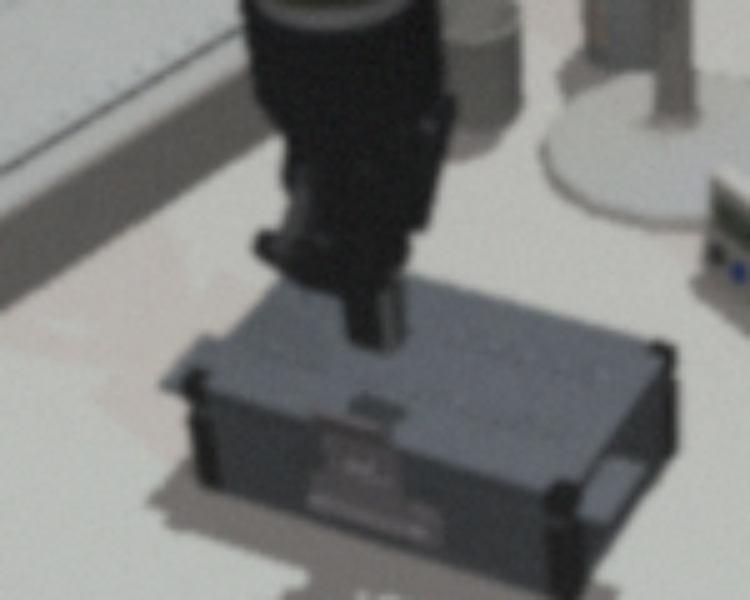

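View pics/w3.png

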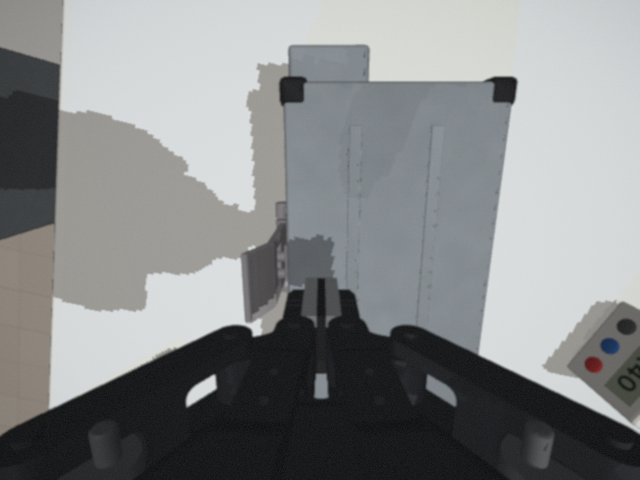

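The scene view shows the closed tip clearly above the lid, about 10 mm behind the TCP, which disagrees with the description's 17 mm ahead. I'll go down in small steps and watch the force.

step_arm(
  steps=[0, 0, 0, 0.03, 0, 0, 0, 0, 0, 0, 0.05, 0, 0, 0, 0, 0, 0, 0.07, 0, 0, 0],
)

```text
time_s: 4.25
position: [0.5053, 0.0372, 0.0734]
tool_rot: [[-0.226, 0.974, 0.0], [0.974, 0.226, -0.0], [-0.0, 0.0, -1.0]]
ft_force: [-0.4, 0.0, -0.4]
grip_width: 0.0002
```

step_arm(
  steps=[0, 0, 0, 0.01, 0, 0, 0, 0, 0, 0, 0.02, 0, 0, 0, 0, 0, 0, 0.03, 0, 0, 0],
)

```text
time_s: 4.55
position: [0.5054, 0.0371, 0.0646]
tool_rot: [[-0.226, 0.974, 0.0], [0.974, 0.226, -0.0], [-0.0, 0.0, -1.0]]
ft_force: [-0.5, -0.5, 0.4]
grip_width: 0.0003
```

```bash
python3 - <<'E'
from h import *
s=st()
im,d=imaging.get_image("scene"); 
u=proj("scene",s['position']).astype(int); a,b=u-[75,70]
cv2.imwrite("pics/s4.png",cv2.resize(im[b:b+120,a:a+150],None,fx=5,fy=5)); 
E
```

```text
t 4.55 pos [0.5054 0.0371 0.0646] F [-0.5 -0.5  0.4] w 0.0003
```

View pics/s4.png

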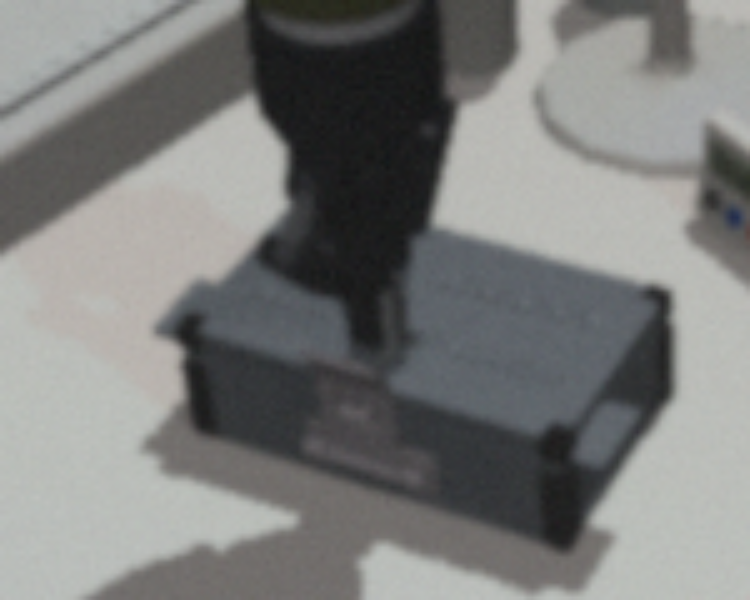

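step_arm(
  steps=[0, 0, 0, 0.007, 0, 0, 0, 0, 0, 0, 0.013, 0, 0, 0],
)

```text
time_s: 4.8
position: [0.5053, 0.0371, 0.0608]
tool_rot: [[-0.226, 0.974, 0.0], [0.974, 0.226, -0.0], [-0.0, 0.0, -1.0]]
ft_force: [0.4, 0.1, 0.3]
grip_width: -0.0001
```

step_arm(
  steps=[0, 0, 0, 0.007, 0, 0, 0, 0, 0, 0, 0.007, 0, 0, 0],
)

```text
time_s: 5.0
position: [0.5051, 0.0372, 0.0585]
tool_rot: [[-0.226, 0.974, -0.0], [0.974, 0.226, 0.0], [0.0, -0.0, -1.0]]
ft_force: [0.9, 0.2, 0.1]
grip_width: -0.0001
```

step_arm(
  steps=[0, 0, 0, 0.007, 0, 0, 0, 0, 0, 0, 0.007, 0, 0, 0],
)

```text
time_s: 5.2
position: [0.5053, 0.0371, 0.0566]
tool_rot: [[-0.226, 0.974, 0.0], [0.974, 0.226, -0.0], [-0.0, 0.0, -1.0]]
ft_force: [-0.4, 0.3, 0.6]
grip_width: -0.0005
```

step_arm(
  steps=[0, 0, 0, 0.007, 0, 0, 0, 0, 0, 0, 0.007, 0, 0, 0],
)

```text
time_s: 5.4
position: [0.5055, 0.0371, 0.0562]
tool_rot: [[-0.226, 0.974, 0.002], [0.974, 0.226, -0.0], [-0.001, 0.001, -1.0]]
ft_force: [-5.2, -0.1, 19.5]
grip_width: -0.0
```

step_arm(
  steps=[0, 0, 0, 0.007, 0, 0, 0, 0, 0, 0, 0.007, 0, 0, 0],
)

```text
time_s: 5.6
position: [0.5056, 0.0371, 0.0559]
tool_rot: [[-0.226, 0.974, 0.003], [0.974, 0.226, -0.001], [-0.002, 0.003, -1.0]]
ft_force: [-11.7, 0.6, 39.5]
grip_width: -0.0002
```

step_arm(
  steps=[0, 0, 0, -0.03, 0, 0, 0, 0, 0, 0, -0.033, 0, 0, 0],
)

```text
time_s: 5.8
position: [0.5057, 0.0371, 0.0633]
tool_rot: [[-0.226, 0.974, 0.002], [0.974, 0.226, -0.0], [-0.001, 0.002, -1.0]]
ft_force: [0.1, -1.2, -0.2]
grip_width: -0.0
```

```bash
python3 - <<'E'
from h import *
s=st()
rows([(0,cw([-.092,0,.061]),down(13.1))])
E
```

```text
t 5.8 pos [0.5057 0.0371 0.0633] F [ 0.1 -1.2 -0.2] w -0.0
[0, 0.002, -0.188, 0.007, 0.002, 0.001, -0.001] mm 56
```

step_arm(
  steps=[0, 0, -0.03, 0.003, 0, 0, 0, 0, 0, -0.06, 0.003, 0, 0, 0, 0, 0, -0.09, 0.003, 0, 0, 0, 0, 0, -0.11, 0.003, 0, 0, 0, 0, 0, -0.13, 0.003, 0, 0, 0, 0, 0, -0.15, 0.003, 0, 0, 0, 0, 0, -0.17, 0.003, 0, 0, 0, 0, 0, -0.188, 0.003, 0, 0, 0, 0, 0, -0.188, 0.003, 0, 0, 0],
)

```text
time_s: 6.7
position: [0.4511, 0.0242, 0.0621]
tool_rot: [[-0.225, 0.974, 0.003], [0.974, 0.225, -0.0], [-0.001, 0.003, -1.0]]
ft_force: [3.0, 1.4, 3.4]
grip_width: -0.0003
```

```bash
python3 - <<'E'
from h import *
s=st()
im,d=imaging.get_image("scene"); P=cloud("scene",d)
u=proj("scene",s['position']).astype(int); a,b=u-[75,70]
cv2.imwrite("pics/s5.png",cv2.resize(im[b:b+120,a:a+150],None,fx=5,fy=5)); 
im,d=imaging.get_image("wrist"); cv2.imwrite("pics/w5.png",im)
E
```

```text
t 6.7 pos [0.4511 0.0242 0.0621] F [3.  1.4 3.4] w -0.0003
```

View pics/s5.png

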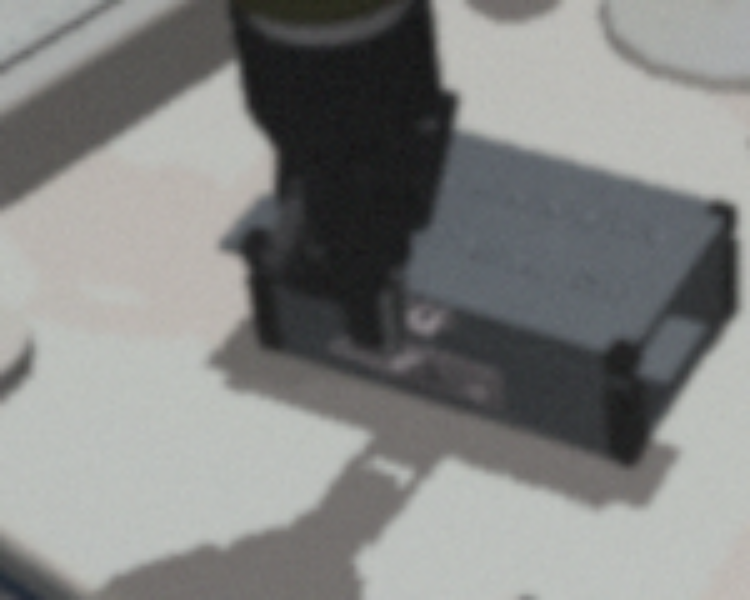

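View pics/w5.png

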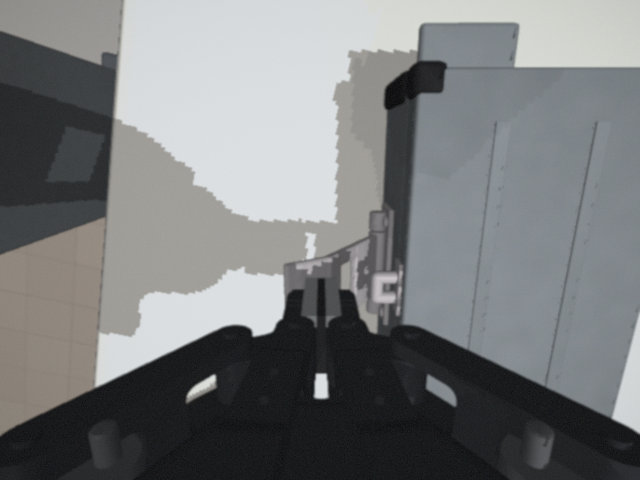

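Hasp is swung well out: in the wrist view the catch at (385,288) stands clear of it. Next comes the slanted approach to the right lift tab.

```bash
python3 - <<'E'
from h import *
s=st()
D=down(13.1); S=slant(13.1,45); print(S.round(2).tolist())
rows([(0,cw([-.088,0,.12]),D),(0,cw([-.06,-.08,.2]),D),(0,cw([-.037,-.2075,.14]),S),(0,cw([-.037,-.2075,.117]),S)])
E
```

```text
t 6.8 pos [0.451  0.0243 0.062 ] F [2.5 1.3 5.7] w -0.0001
[[-0.16, 0.97, -0.16], [0.69, 0.23, 0.69], [0.71, 0.0, -0.71]]
[0, 0.002, 0.013, -0.193, 0.003, 0.001, -0.001] mm 58
[0, -0.264, 0.107, -0.46, 0.003, 0.001, -0.001] mm 162
[0, -0.689, 0.184, -0.259, 0.003, 1.001, 0.0] mm 228
[0, -0.689, 0.184, -0.183, 0.003, 1.001, 0.0] mm 221
```

step_arm(
  steps=[0, 0, 0.01, -0.1, 0, 0, 0, 0, 0, 0.013, -0.25, 0, 0, 0, 0, -0.13, 0.06, -0.38, 0, 0, 0, 0, -0.264, 0.107, -0.46, 0, 0.19, 0, 0, -0.4, 0.13, -0.4, 0, 0.38, 0, 0, -0.53, 0.16, -0.35, 0, 0.57, 0, 0, -0.65, 0.184, -0.3, 0, 0.76, 0, 0, -0.689, 0.184, -0.24, 0, 0.95, 0, 0, -0.689, 0.184, -0.2, 0, 1, 0, 0, -0.689, 0.184, -0.183, 0, 1, 0],
)

```text
time_s: 7.8
position: [0.5498, -0.1645, 0.1137]
tool_rot: [[-0.156, 0.974, -0.162], [0.687, 0.225, 0.691], [0.71, -0.004, -0.704]]
ft_force: [-0.5, 1.2, 1.1]
grip_width: 0.0001
```

```bash
python3 - <<'E'
from h import *
s=st(); print(s['q'].round(0),s['tool_rot'].round(3).tolist())
im,d=imaging.get_image("scene"); cv2.imwrite("pics/s6.png",im[100:400,120:520])
im,d=imaging.get_image("wrist"); cv2.imwrite("pics/w6.png",im)
S=slant(13.1,45)
for t in ("lid_tab_right",):
    for r in imaging.pinpoint("wrist",t)[:2]:
        p=onray("wrist",r["pixel"],.051); print(t,round(r["score"],2),np.round(r["pixel"]),"case fr",(Rz(-13.1)@(p-CASE['c'])).round(4))
rows([(0,cw([-.037,-.158,.0674]),S),(0,cw([-.037,-.1014,.0108]),S)])
E
```

```text
t 7.8 pos [ 0.5498 -0.1645  0.1137] F [-0.5  1.2  1.1] w 0.0001
[-40.  45.  64.  26. 108. -53.] [[-0.156, 0.974, -0.162], [0.687, 0.225, 0.691], [0.71, -0.004, -0.704]]
lid_tab_right 0.95 [325. 207.] case fr [-0.0337 -0.1145  0.051 ]
lid_tab_right 0.35 [262.  26.] case fr [-0.1003  0.1219  0.051 ]
[0, -0.005, 0.0, 0.231, -0.001, 0.003, 0.002] mm 69
[0, -0.004, 0.001, 0.498, -0.001, 0.003, 0.002] mm 149
```

View pics/s6.png

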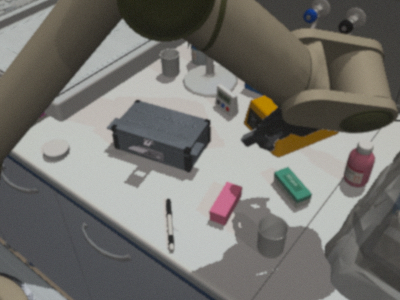

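View pics/w6.png

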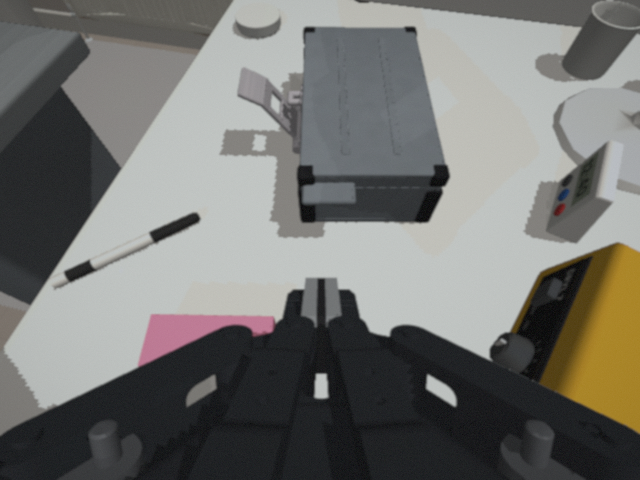

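step_arm(
  steps=[0, -0.004, 0, 0.12, 0, 0, 0, 0, -0.004, 0, 0.23, 0, 0, 0, 0, -0.004, 0, 0.32, 0, 0, 0, 0, -0.004, 0, 0.4, 0, 0, 0],
)

```text
time_s: 8.35
position: [0.5318, -0.0806, 0.0319]
tool_rot: [[-0.164, 0.974, -0.16], [0.691, 0.229, 0.686], [0.705, 0.002, -0.71]]
ft_force: [0.6, 0.3, 0.2]
grip_width: -0.0001
```

```bash
python3 - <<'E'
from h import *
s=st()
im,d=imaging.get_image("scene"); u=proj("scene",s['position']).astype(int); a,b=u-[75,60]
cv2.imwrite("pics/s7.png",cv2.resize(im[b:b+120,a:a+150],None,fx=5,fy=5)); 
im,d=imaging.get_image("wrist"); cv2.imwrite("pics/w7.png",im)
S=slant(13.1,45)
rows([(0,cw([-.037,-.1014,.0108]),S)])
E
```

```text
t 8.35 pos [ 0.5318 -0.0806  0.0319] F [0.6 0.3 0.2] w -0.0001
[0, -0.005, 0.002, 0.092, -0.004, -0.0, 0.002] mm 28
```

View pics/s7.png

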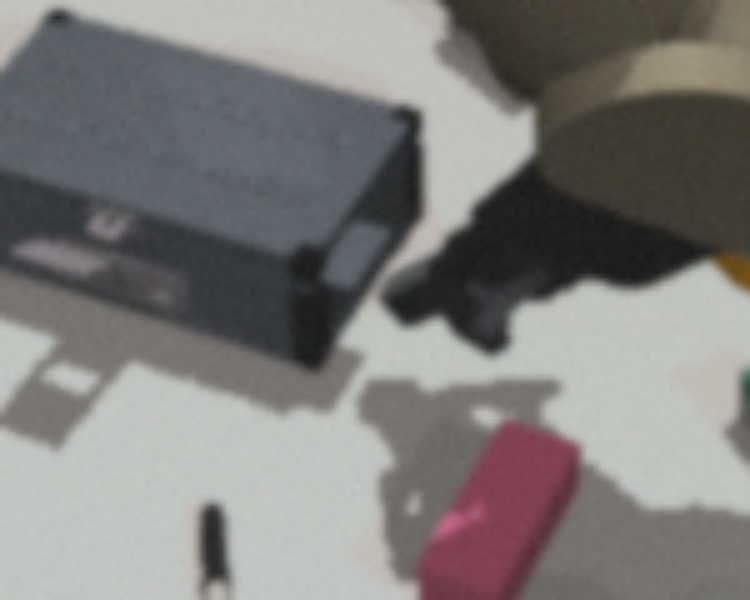

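View pics/w7.png

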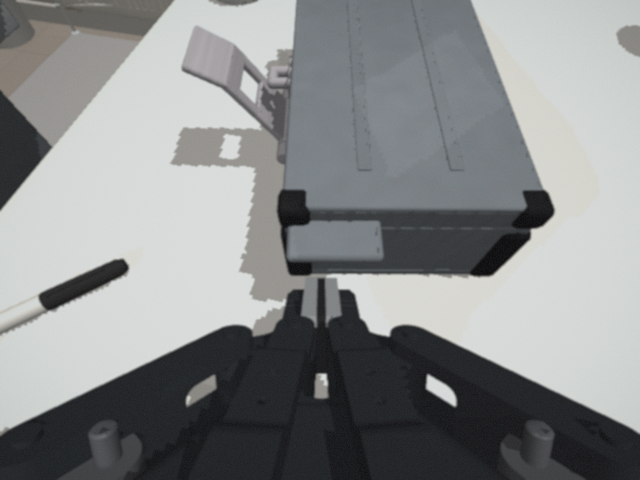

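step_arm(
  steps=[0, -0.004, 0, 0.04, 0, 0, 0, 0, -0.004, 0, 0.07, 0, 0, 0, 0, -0.004, 0, 0.09, 0, 0, 0],
)

```text
time_s: 8.75
position: [0.5278, -0.0647, 0.0107]
tool_rot: [[-0.16, 0.974, -0.159], [0.689, 0.226, 0.688], [0.706, 0.001, -0.708]]
ft_force: [-0.1, 0.0, 0.4]
grip_width: -0.0001
```

```bash
python3 - <<'E'
from h import *
s=st()
im,d=imaging.get_image("wrist"); cv2.imwrite("pics/w8.png",im)
S=slant(13.1,45)
# contact corner back-top path
r=.08; T=[]
def pos(th,extra=0): # TCP for lid angle th
    x=.055-r*np.cos(th)-.010; z=.050+r*np.sin(th); return cw([x,-.1014,z-.0142-.013+.002])
for th in np.arange(0,.75,.08): T.append((0,pos(th),S))
rows(T)
E
```

```text
t 8.75 pos [ 0.5278 -0.0647  0.0107] F [-0.1  0.   0.4] w -0.0001
[0, 0.041, 0.008, -0.028, -0.0, -0.0, -0.001] mm 15
[0, 0.056, 0.009, -0.043, -0.0, -0.0, -0.001] mm 21
[0, 0.071, 0.012, -0.058, -0.0, -0.0, -0.001] mm 28
[0, 0.086, 0.016, -0.073, -0.0, -0.0, -0.001] mm 34
[0, 0.1, 0.022, -0.087, -0.0, -0.0, -0.001] mm 40
[0, 0.114, 0.029, -0.101, -0.0, -0.0, -0.001] mm 47
[0, 0.128, 0.038, -0.115, -0.0, -0.0, -0.001] mm 53
[0, 0.141, 0.049, -0.128, -0.0, -0.0, -0.001] mm 59
[0, 0.153, 0.061, -0.141, -0.0, -0.0, -0.001] mm 65
[0, 0.165, 0.075, -0.152, -0.0, -0.0, -0.001] mm 71
```

View pics/w8.png

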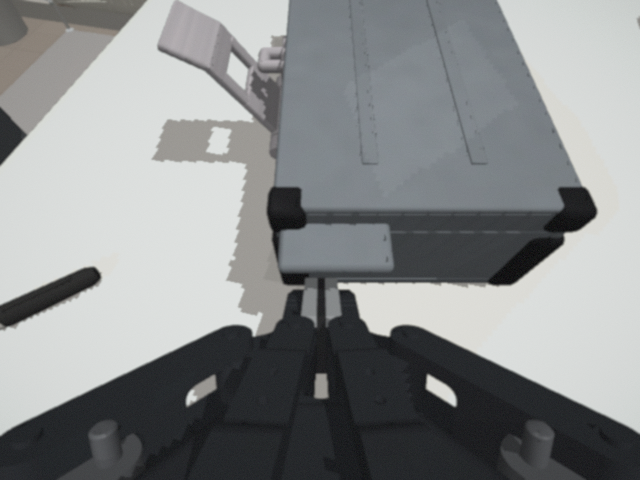

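step_arm(
  steps=[0, 0.03, 0.004, -0.01, 0, 0, 0, 0, 0.063, 0.009, -0.036, 0, 0, 0, 0, 0.078, 0.012, -0.051, 0, 0, 0, 0, 0.093, 0.016, -0.066, 0, 0, 0, 0, 0.107, 0.022, -0.08, 0, 0, 0, 0, 0.121, 0.029, -0.094, 0, 0, 0, 0, 0.135, 0.038, -0.108, 0, 0, 0, 0, 0.148, 0.049, -0.121, 0, 0, 0, 0, 0.16, 0.061, -0.134, 0, 0, 0, 0, 0.172, 0.075, -0.145, 0, 0, 0],
)

```text
time_s: 9.8
position: [0.5484, -0.0541, 0.0783]
tool_rot: [[-0.159, 0.974, -0.16], [0.689, 0.226, 0.689], [0.707, -0.001, -0.707]]
ft_force: [-0.0, -1.8, -3.9]
grip_width: -0.0001
```

```bash
cat >> h.py <<'E'
def crop(n,f,w=(150,120),off=(75,70),k=5,pt=None):
    s=env.observe(); im,d=imaging.get_image(n); u=proj(n,s['position'] if pt is None else pt).astype(int); a,b=np.maximum(u-off,0)
    cv2.imwrite(f,cv2.resize(im[b:b+w[1],a:a+w[0]],None,fx=k,fy=k)); return im,d
E
python3 - <<'E'
from h import *
s=st()
crop("scene","pics/s9.png")
im,d=imaging.get_image("wrist"); cv2.imwrite("pics/w9.png",im)
E
```

```text
t 9.8 pos [ 0.5484 -0.0541  0.0783] F [-0.  -1.8 -3.9] w -0.0001
```

View pics/s9.png

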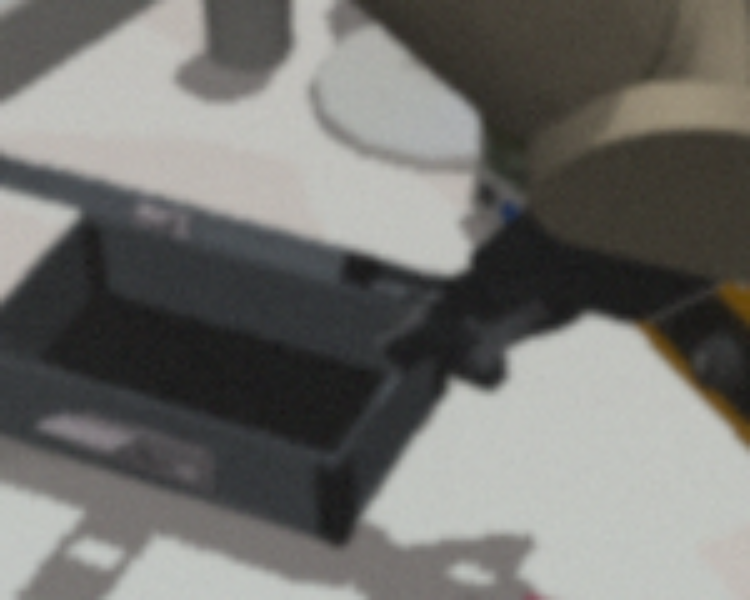

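View pics/w9.png

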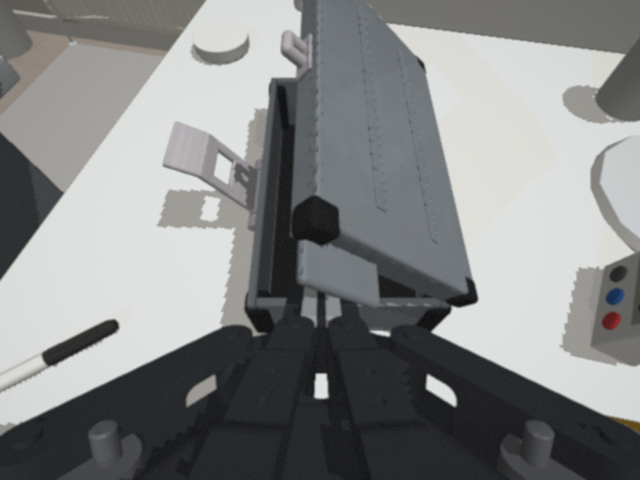

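```bash
python3 - <<'E'
from h import *
S=slant(13.1,45); r=.08
def pos(th):
    x=.055-r*np.cos(th)-.010; z=.050+r*np.sin(th); return cw([x,-.0994,z-.0142-.013+.002])
rows([(0,pos(th),S) for th in np.linspace(.84,1.92,10)])
E
```

```text
[0, 0.013, 0.02, -0.014, 0.001, 0.0, 0.001] mm 8
[0, 0.027, 0.045, -0.028, 0.001, 0.0, 0.001] mm 18
[0, 0.039, 0.072, -0.04, 0.001, 0.0, 0.001] mm 27
[0, 0.048, 0.101, -0.05, 0.001, 0.0, 0.001] mm 37
[0, 0.055, 0.132, -0.057, 0.001, 0.0, 0.001] mm 46
[0, 0.059, 0.163, -0.061, 0.001, 0.0, 0.001] mm 55
[0, 0.061, 0.195, -0.062, 0.001, 0.0, 0.001] mm 64
[0, 0.06, 0.227, -0.061, 0.001, 0.0, 0.001] mm 73
[0, 0.056, 0.259, -0.057, 0.001, 0.0, 0.001] mm 81
[0, 0.049, 0.289, -0.051, 0.001, 0.0, 0.001] mm 89
```

step_arm(
  steps=[0, 0.013, 0.02, -0.014, 0, 0, 0, 0, 0.027, 0.045, -0.028, 0, 0, 0, 0, 0.039, 0.072, -0.04, 0, 0, 0, 0, 0.048, 0.101, -0.05, 0, 0, 0, 0, 0.055, 0.132, -0.057, 0, 0, 0, 0, 0.059, 0.163, -0.061, 0, 0, 0, 0, 0.061, 0.195, -0.062, 0, 0, 0, 0, 0.06, 0.227, -0.061, 0, 0, 0],
)

```text
time_s: 10.7
position: [0.6154, -0.0388, 0.1036]
tool_rot: [[-0.16, 0.974, -0.16], [0.689, 0.226, 0.689], [0.707, -0.0, -0.707]]
ft_force: [-1.4, 0.5, -1.4]
grip_width: 0.0
```

```bash
python3 - <<'E'
from h import *
s=st()
im,d=crop("scene","pics/s10.png")
im,d=imaging.get_image("wrist"); cv2.imwrite("pics/w10.png",im)
E
```

```text
t 10.7 pos [ 0.6154 -0.0388  0.1036] F [-1.4  0.5 -1.4] w 0.0
```

View pics/s10.png

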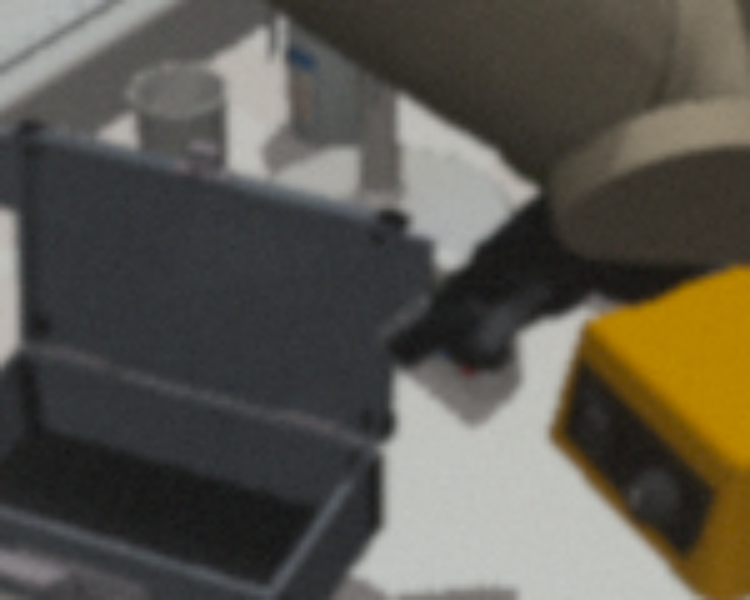

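View pics/w10.png

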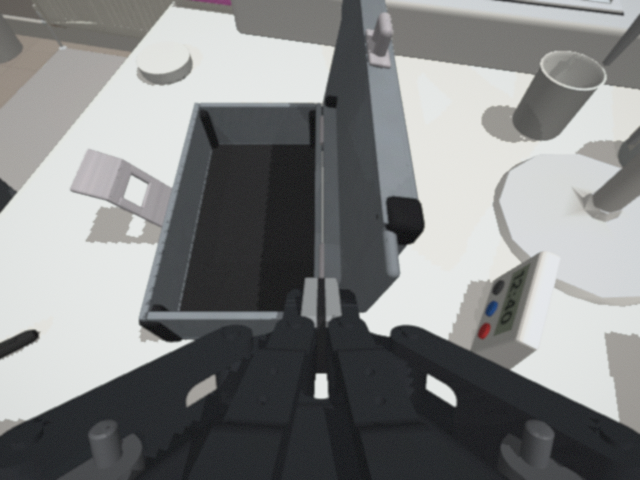

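step_arm(
  steps=[0, 0, 0.017, 0, 0, 0, 0, 0, -0.002, 0.034, 0.002, 0, 0, 0, 0, -0.002, 0.034, 0.002, 0, 0, 0],
)

```text
time_s: 11.1
position: [0.6251, -0.0366, 0.1026]
tool_rot: [[-0.16, 0.974, -0.159], [0.689, 0.226, 0.689], [0.707, 0.0, -0.707]]
ft_force: [0.6, 1.3, 0.1]
grip_width: -0.0
```

step_arm(
  steps=[0, -0.002, 0.01, 0.002, 0, 0, 0, 0, -0.002, 0.015, 0.002, 0, 0, 0],
)

```text
time_s: 11.3
position: [0.6279, -0.0358, 0.1019]
tool_rot: [[-0.158, 0.974, -0.163], [0.688, 0.227, 0.689], [0.708, -0.003, -0.706]]
ft_force: [-11.2, -2.7, 3.3]
grip_width: -0.0
```

```bash
python3 - <<'E'
from h import *
rows([(1,[.60,-.20,.26],down(-26.5))])
E
```

```text
[1, 0.011, -0.217, -0.734, -0.35, -0.959, 0.833] mm 230
```

step_arm(
  steps=[0, 0, -0.02, -0.05, 0, 0, 0, 0, 0, -0.03, -0.2, 0, 0, 0, 0, 0, -0.06, -0.36, 0, 0, 0, 0.5, 0, -0.1, -0.5, -0.05, -0.14, 0.12, 1, 0.005, -0.15, -0.65, -0.1, -0.27, 0.24, 1, 0.011, -0.217, -0.734, -0.17, -0.46, 0.4, 1, 0.011, -0.217, -0.734, -0.22, -0.6, 0.52, 1, 0.011, -0.217, -0.734, -0.28, -0.77, 0.67, 1, 0.011, -0.217, -0.734, -0.35, -0.959, 0.833, 1, 0.011, -0.217, -0.734, -0.35, -0.959, 0.833],
)

```text
time_s: 12.3
position: [0.6, -0.2005, 0.2618]
tool_rot: [[0.452, 0.892, 0.006], [0.892, -0.452, -0.006], [-0.003, 0.008, -1.0]]
ft_force: [-0.3, 0.3, 0.5]
grip_width: 0.0848
```

```bash
python3 - <<'E'
from h import *
s=st(); print(s['tool_rot'].round(2).tolist())
im,d=imaging.get_image("wrist"); cv2.imwrite("pics/w11.png",im); P=cloud("wrist",d)
for r in imaging.pinpoint("wrist","slides_center")[:2]: print(r["score"],r["pixel"],onray("wrist",r["pixel"],.014).round(4))
im2,d2=imaging.get_image("scene"); cv2.imwrite("pics/s11.png",im2[80:380,120:520])
x,y,z=P[...,0],P[...,1],P[...,2]; hsv=cv2.cvtColor(im,cv2.COLOR_BGR2HSV)
m=(hsv[...,0]>60)&(hsv[...,0]<100)&(hsv[...,1]>50)&(z>.02)&(z<.04)&(d>0)
q=P[m]; print(len(q),cv2.minAreaRect((q[:,:2]*1000).astype(np.float32)),np.median(q[:,2]))
# lid angle from scene
for n,PP,dd in(("scene",cloud("scene",d2),d2),("wrist",P,d)):
    C=(PP-CASE['c'])@Rz(13.1); m=(dd>0)&(abs(C[...,1])<.08)&(C[...,2]>.065)&(C[...,2]<.17)&(C[...,0]>.03)&(C[...,0]<.13)
    if m.sum()>50:
        q=C[m]; a=np.polyfit(q[:,2],q[:,0],1); print(n,m.sum(),"lid angle",np.pi/2+np.arctan(a[0]),"x at z.05",np.polyval(a,.05),"zmax",q[:,2].max())
# finger tips open
Q=(P-s['position'])@s['tool_rot']; m=(d>0)&(abs(Q[...,0])<.02)&(abs(Q[...,1])<.07)&(Q[...,2]>-.09)&(Q[...,2]<.06); q=Q[m]; print("finger zmax",q[:,2].max())
E
```

```text
t 12.3 pos [ 0.6    -0.2005  0.2618] F [-0.3  0.3  0.5] w 0.0848
[[0.45, 0.89, 0.01], [0.89, -0.45, -0.01], [-0.0, 0.01, -1.0]]
0.76 [339.7, 251.9] [ 0.5946 -0.2638  0.014 ]
0.67 [219.1, 231.2] [ 0.4806 -0.1782  0.014 ]
2025 ((618.73388671875, -170.07391357421875), (163.11257934570312, 260.7065734863281), 11.444890975952148) 0.02961178097591466
scene 2400 lid angle 1.8430398682510802 x at z.05 0.06852988595477069 zmax 0.16595107748324378
finger zmax -0.02154320926179531
```

View pics/w11.png

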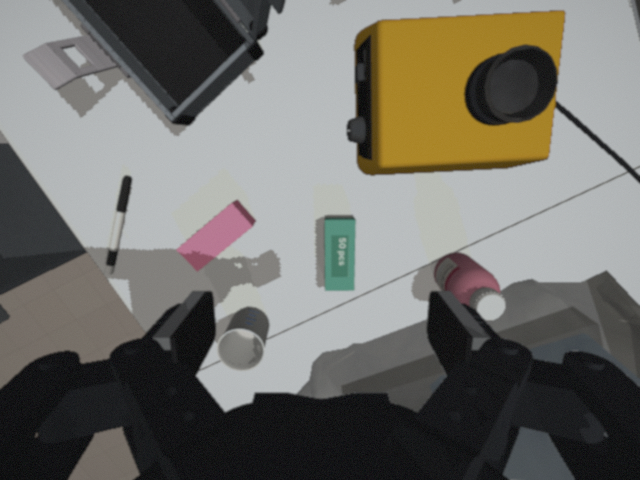

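View pics/s11.png

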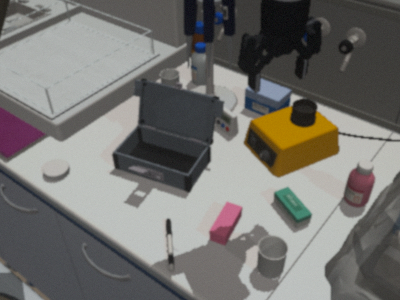

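```bash
python3 - <<'E'
from h import *
s=st()
im,d=imaging.get_image("wrist"); P=cloud("wrist",d); Q=(P-s['position'])@s['tool_rot']
for a in np.arange(-.14,-.01,.01):
    m=(d>0)&(d<.16)&(Q[...,2]>a)&(Q[...,2]<a+.01)
    if m.sum()>5: print(round(a,2),Q[m][:,1].min().round(3),Q[m][:,1].max().round(3),"inner|y|",abs(Q[m][:,1]).min().round(3))
hsv=cv2.cvtColor(im,cv2.COLOR_BGR2HSV); m=((hsv[...,0]>60)&(hsv[...,0]<100)&(hsv[...,1]>50)&(P[...,2]>.02)&(P[...,2]<.04)&(d>0)).astype(np.uint8)
k,cc,stt,_=cv2.connectedComponentsWithStats(m); i=1+np.argmax(stt[1:,4]); q=P[cc==i]; print(len(q),cv2.minAreaRect((q[:,:2]*1000).astype(np.float32)))
im2,d2=imaging.get_image("scene"); C=(cloud("scene",d2)-CASE['c'])@Rz(13.1)
for lo in np.arange(.06,.16,.01):
    m=(d2>0)&(abs(C[...,1])<.07)&(C[...,2]>lo)&(C[...,2]<lo+.01)&(C[...,0]>.03)&(C[...,0]<.13)
    if m.sum()>20: print("lid z",round(lo+.005,3),np.percentile(C[m][:,0],[5,50,95]).round(4))
rows([(1,[.594,-.264,.10],down(-26.5)),(1,[.594,-.264,-.006],down(-26.5))])
E
```

```text
t 12.45 pos [ 0.6004 -0.1989  0.2611] F [-0.1  0.   0.4] w 0.0854
-0.12 -0.021 0.021 inner|y| 0.007
-0.11 -0.058 0.058 inner|y| 0.0
-0.1 -0.065 0.066 inner|y| 0.0
-0.09 -0.073 0.074 inner|y| 0.0
-0.08 -0.075 0.075 inner|y| 0.01
-0.07 -0.074 0.074 inner|y| 0.039
-0.06 -0.056 0.057 inner|y| 0.042
-0.05 -0.057 0.057 inner|y| 0.042
-0.04 -0.056 0.057 inner|y| 0.042
-0.03 -0.055 0.055 inner|y| 0.042
1996 ((592.4957885742188, -266.4217224121094), (84.97623443603516, 34.23643112182617), 63.507755279541016)
lid z 0.065 [0.0674 0.0712 0.0745]
lid z 0.075 [0.0709 0.0742 0.0776]
lid z 0.085 [0.0746 0.0779 0.0813]
lid z 0.095 [0.078  0.0812 0.0845]
lid z 0.105 [0.0811 0.0847 0.088 ]
lid z 0.115 [0.0844 0.088  0.0909]
lid z 0.125 [0.0885 0.0916 0.0949]
lid z 0.135 [0.0915 0.0949 0.0982]
lid z 0.145 [0.0881 0.0956 0.102 ]
lid z 0.155 [0.0873 0.0913 0.0989]
[1, -0.201, 0.075, 0.533, 0.003, -0.004, -0.001] mm 172
[1, -0.202, 0.074, 0.887, 0.003, -0.004, -0.001] mm 274
```

```bash
python3 - <<'E'
from h import *
rows([(1,[.593,-.2655,.10],down(-26.5)),(1,[.593,-.2655,.03],down(-26.5)),(1,[.593,-.2655,-.006],down(-26.5))])
E
```

```text
[1, -0.207, 0.074, 0.533, 0.003, -0.004, -0.001] mm 173
[1, -0.207, 0.073, 0.767, 0.003, -0.004, -0.001] mm 239
[1, -0.208, 0.073, 0.887, 0.003, -0.004, -0.001] mm 274
```

step_arm(
  steps=[1, -0.15, 0.05, 0.1, 0, 0, 0, 1, -0.207, 0.074, 0.25, 0, 0, 0, 1, -0.207, 0.074, 0.4, 0, 0, 0, 1, -0.207, 0.074, 0.533, 0, 0, 0, 1, -0.207, 0.074, 0.64, 0, 0, 0, 1, -0.207, 0.074, 0.72, 0, 0, 0, 1, -0.207, 0.074, 0.767, 0, 0, 0],
)

```text
time_s: 13.25
position: [0.5921, -0.2662, 0.0272]
tool_rot: [[0.449, 0.894, 0.001], [0.894, -0.449, 0.003], [0.003, -0.0, -1.0]]
ft_force: [-0.2, -0.4, -0.4]
grip_width: 0.0854
```

```bash
python3 - <<'E'
from h import *
s=st()
im,d=imaging.get_image("wrist"); cv2.imwrite("pics/w12.png",im)
crop("scene","pics/s12.png")
rows([(1,[.593,-.2655,-.006],down(-26.5))])
E
```

```text
t 13.25 pos [ 0.5921 -0.2662  0.0272] F [-0.2 -0.4 -0.4] w 0.0854
[1, 0.002, 0.002, 0.113, -0.001, -0.003, -0.003] mm 34
```

View pics/w12.png

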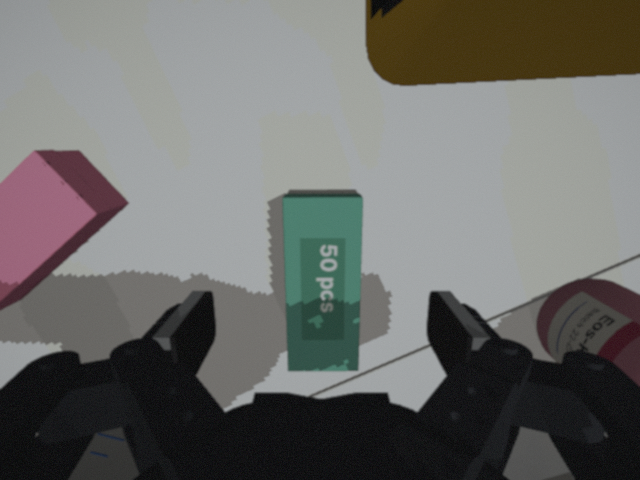

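View pics/s12.png

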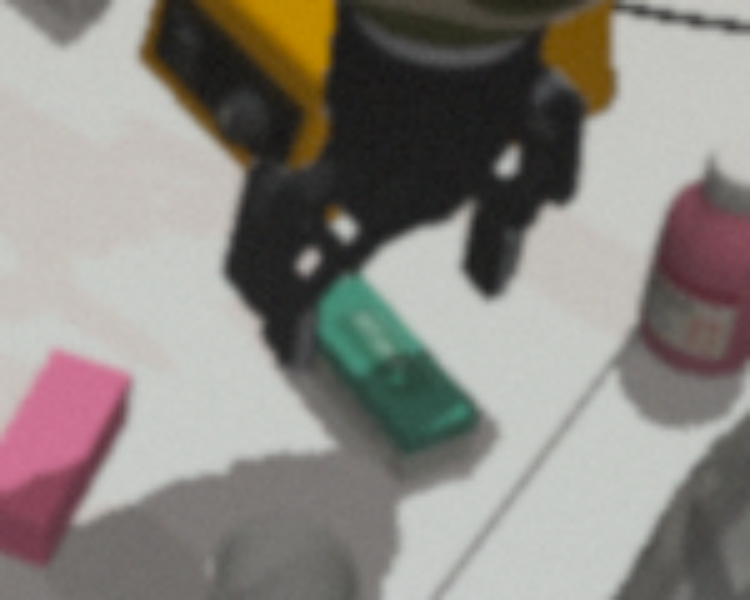

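```bash
python3 - <<'E'
from h import *
s=st(); p=onray("wrist",[323,280],.028); print(p,(s['tool_rot'].T@(p-s['position'])).round(4))
E
```

```text
t 13.35 pos [ 0.5922 -0.2658  0.0279] F [-0.8  0.2 -1. ] w 0.0856
[ 0.59504594 -0.26239156  0.028     ] [ 0.0043  0.001  -0.0001]
```

step_arm(
  steps=[1, 0.002, 0.002, 0.05, 0, 0, 0, 1, 0.002, 0.002, 0.08, 0, 0, 0, 1, 0.002, 0.002, 0.1, 0, 0, 0, 1, 0.002, 0.002, 0.1, 0, 0, 0],
)

```text
time_s: 13.75
position: [0.5937, -0.2649, -0.0008]
tool_rot: [[0.448, 0.894, 0.002], [0.894, -0.448, 0.0], [0.001, 0.002, -1.0]]
ft_force: [1.0, -0.5, -0.1]
grip_width: 0.0854
```

step_arm(
  steps=[1, 0, 0, 0.014, 0, 0, 0, 0.6, 0, 0, 0.014, 0, 0, 0, 0.5, 0, 0, 0.014, 0, 0, 0, 0.5, 0, 0, 0.014, 0, 0, 0],
)

```text
time_s: 14.15
position: [0.5941, -0.2652, -0.0041]
tool_rot: [[0.448, 0.894, 0.004], [0.894, -0.448, -0.001], [0.001, 0.004, -1.0]]
ft_force: [0.1, -0.7, 0.2]
grip_width: 0.0438
```

step_arm(
  steps=[0.3, 0, 0, 0, 0, 0, 0, 0.2, 0, 0, 0, 0, 0, 0, 0.2, 0, 0, 0, 0, 0, 0, 0.2, 0, 0, 0, 0, 0, 0, 0.2, 0, 0, 0, 0, 0, 0],
  grip_force=35,
)

```text
time_s: 14.65
position: [0.5942, -0.2653, -0.004]
tool_rot: [[0.448, 0.894, 0.004], [0.894, -0.448, -0.001], [0.001, 0.004, -1.0]]
ft_force: [-0.5, 0.0, 5.1]
grip_width: 0.0336
```

```bash
python3 - <<'E'
from h import *
s=st()
im,d=imaging.get_image("wrist"); cv2.imwrite("pics/w13.png",im)
crop("scene","pics/s13.png")
E
```

```text
t 14.65 pos [ 0.5942 -0.2653 -0.004 ] F [-0.5  0.   5.1] w 0.0336
```

View pics/w13.png

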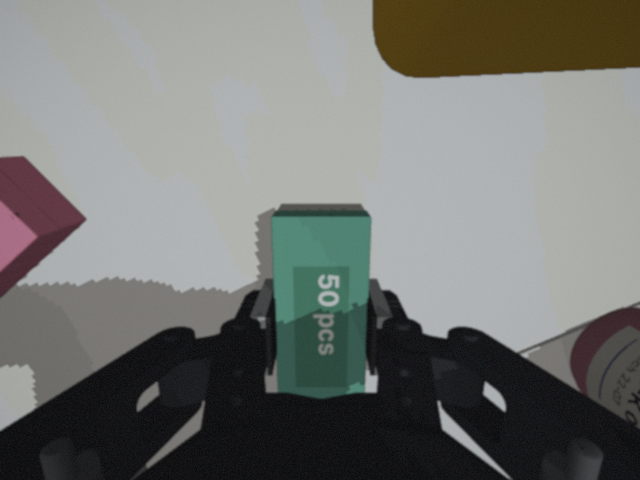

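View pics/s13.png

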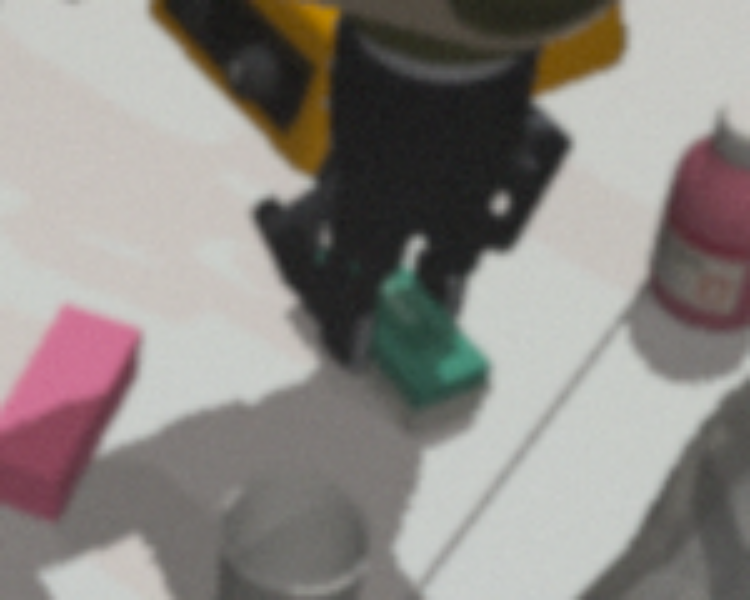

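step_arm(
  steps=[0.2, 0, 0, -0.02, 0, 0, 0, 0.2, 0, 0, -0.08, 0, 0, 0, 0.2, 0, 0, -0.2, 0, 0, 0, 0.2, 0, 0, -0.36, 0, 0, 0, 0.2, 0, 0, -0.52, 0, 0, 0, 0.2, 0, 0, -0.66, 0, 0, 0, 0.2, 0, 0, -0.7, 0, 0, 0],
  grip_force=40,
)

```text
time_s: 15.45
position: [0.5942, -0.2656, 0.2108]
tool_rot: [[0.448, 0.894, 0.01], [0.894, -0.448, -0.005], [0.0, 0.011, -1.0]]
ft_force: [0.7, 0.0, -1.1]
grip_width: 0.033
```

```bash
python3 - <<'E'
from h import *
s=st()
im,d=imaging.get_image("wrist"); P=cloud("wrist",d); Q=(P-s['position'])@s['tool_rot']
for a in np.arange(-.12,.0,.01):
    m=(d>0)&(d<.16)&(Q[...,2]>a)&(Q[...,2]<a+.01)
    if m.sum()>5: print(round(a,2),Q[m][:,1].min().round(3),Q[m][:,1].max().round(3))
hsv=cv2.cvtColor(im,cv2.COLOR_BGR2HSV); m=((hsv[...,0]>60)&(hsv[...,0]<100)&(hsv[...,1]>50)&(d>0)&(d<.25)); q=Q[m]; print("box in tool",np.percentile(q,[1,50,99],axis=0).round(4))
crop("scene","pics/s14.png")
rows([(.2,cw([-.005,0,.2]),down(13.1)),(.2,cw([-.005,0,.06]),down(13.1))])
E
```

```text
t 15.45 pos [ 0.5942 -0.2656  0.2108] F [ 0.7  0.  -1.1] w 0.033
-0.12 -0.019 0.019
-0.11 -0.057 0.056
-0.1 -0.064 0.063
-0.09 -0.062 0.061
-0.08 -0.058 0.058
-0.07 -0.054 0.053
-0.06 -0.05 0.05
-0.05 -0.033 0.033
-0.04 -0.03 0.03
-0.03 -0.031 0.03
-0.02 -0.03 0.03
-0.01 -0.017 0.016
box in tool [[-0.0297 -0.0534 -0.1068]
 [ 0.0111 -0.0012 -0.0324]
 [ 0.0411  0.0514 -0.025 ]]
[0.2, 0.837, -0.636, 0.021, 0.008, 0.002, -0.882] mm 315
[0.2, 0.837, -0.639, 0.487, 0.008, 0.002, -0.882] mm 348
```

View pics/s14.png

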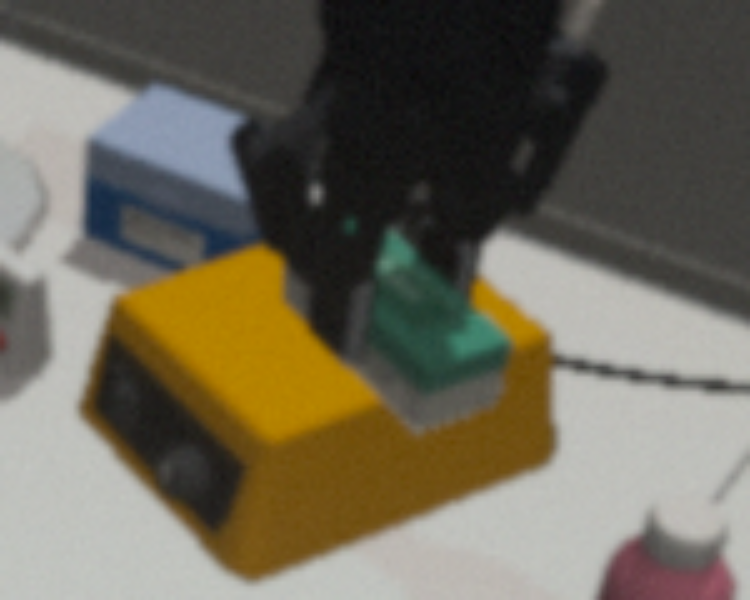

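step_arm(
  steps=[0.2, 0.12, -0.09, 0, 0, 0, -0.1, 0.2, 0.25, -0.19, 0, 0, 0, -0.25, 0.2, 0.37, -0.28, 0, 0, 0, -0.4, 0.2, 0.5, -0.38, 0, 0.004, 0, -0.55, 0.2, 0.62, -0.47, 0, 0.008, 0.002, -0.7, 0.2, 0.73, -0.56, 0, 0.008, 0.002, -0.85, 0.2, 0.81, -0.62, 0.01, 0.008, 0.002, -0.882, 0.2, 0.837, -0.636, 0.02, 0.008, 0.002, -0.882, 0.2, 0.837, -0.636, 0.02, 0.008, 0.002, -0.882],
)

```text
time_s: 16.45
position: [0.5343, 0.0458, 0.1974]
tool_rot: [[-0.228, 0.974, -0.006], [0.974, 0.228, 0.002], [0.004, -0.006, -1.0]]
ft_force: [0.5, -1.0, -2.1]
grip_width: 0.0335
```

```bash
python3 - <<'E'
from h import *
s=st(); print(s['tool_rot'].round(3).tolist(), (Rz(-13.1)@(s['position']-CASE['c'])).round(4))
im,d=imaging.get_image("wrist"); cv2.imwrite("pics/w15.png",im)
rows([(.2,cw([-.005,-.003,.1]),down(13.1)),(.2,cw([-.005,-.003,.03]),down(13.1)),(.2,cw([-.005,-.003,.006]),down(13.1))])
E
```

```text
t 16.45 pos [0.5343 0.0458 0.1974] F [ 0.5 -1.  -2.1] w 0.0335
[[-0.228, 0.974, -0.006], [0.974, 0.228, 0.002], [0.004, -0.006, -1.0]] [-0.0059  0.0013  0.1974]
[0.2, -0.011, 0.004, 0.326, -0.006, -0.004, -0.0] mm 98
[0.2, -0.012, 0.005, 0.559, -0.006, -0.004, -0.0] mm 168
[0.2, -0.012, 0.005, 0.639, -0.006, -0.004, -0.0] mm 192
```

View pics/w15.png

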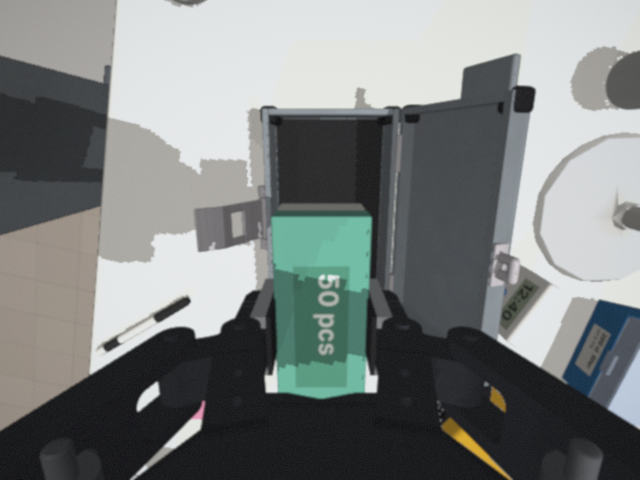

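step_arm(
  steps=[0.2, -0.011, 0.004, 0.12, -0.006, -0.004, 0, 0.2, -0.011, 0.004, 0.25, -0.006, -0.004, 0, 0.2, -0.011, 0.004, 0.35, -0.006, -0.004, 0, 0.2, -0.011, 0.004, 0.43, -0.006, -0.004, 0, 0.2, -0.012, 0.005, 0.49, -0.006, -0.004, 0, 0.2, -0.012, 0.005, 0.53, -0.006, -0.004, 0, 0.2, -0.012, 0.005, 0.56, -0.006, -0.004, 0],
)

```text
time_s: 17.2
position: [0.5371, 0.0409, 0.0303]
tool_rot: [[-0.225, 0.974, 0.002], [0.974, 0.225, -0.0], [-0.001, 0.002, -1.0]]
ft_force: [0.5, 0.6, -1.1]
grip_width: 0.0331
```

```bash
python3 - <<'E'
from h import *
s=st(); print(s['tool_rot'].round(3).tolist(), (Rz(-13.1)@(s['position']-CASE['c'])).round(4))
im,d=imaging.get_image("wrist"); cv2.imwrite("pics/w16.png",im)
crop("scene","pics/s16.png")
rows([(.2,cw([-.005,-.003,.006]),down(13.1))])
E
```

```text
t 17.2 pos [0.5371 0.0409 0.0303] F [ 0.5  0.6 -1.1] w 0.0331
[[-0.225, 0.974, 0.002], [0.974, 0.225, -0.0], [-0.001, 0.002, -1.0]] [-0.0042 -0.004   0.0303]
[0.2, 0.001, -0.002, 0.081, 0.001, 0.0, -0.001] mm 24
```

View pics/w16.png

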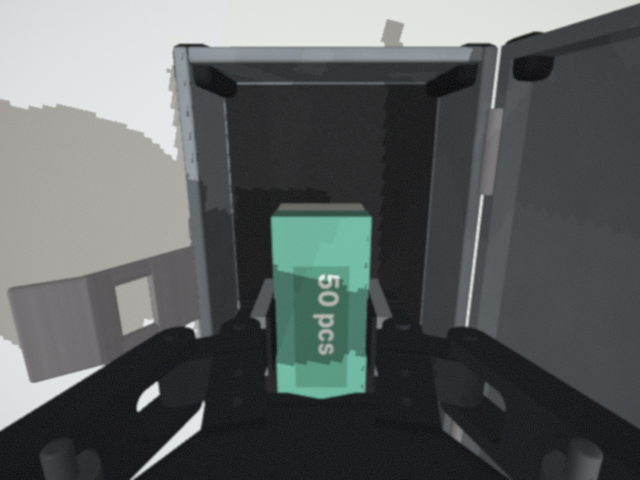

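View pics/s16.png

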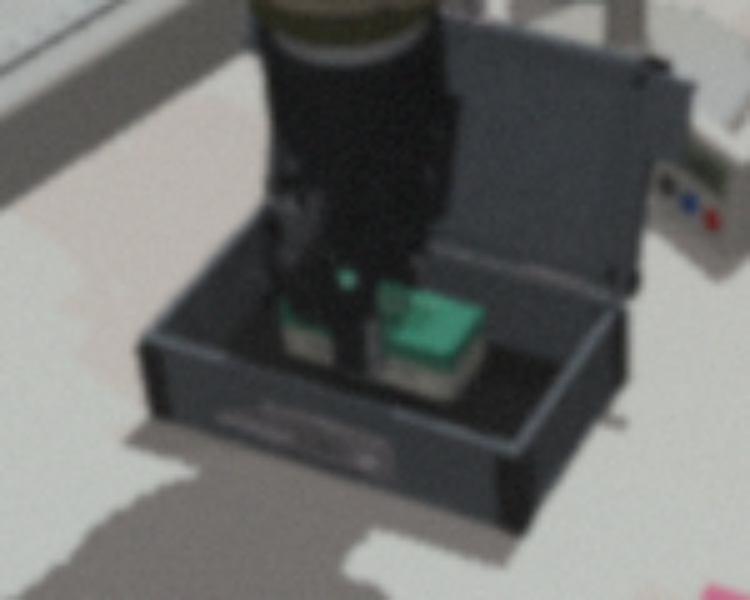

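step_arm(
  steps=[0.2, 0, 0, 0.03, 0, 0, 0, 0.2, 0, 0, 0.055, 0, 0, 0, 0.2, 0, 0, 0.075, 0, 0, 0, 0.2, 0, 0, 0.075, 0, 0, 0],
)

```text
time_s: 17.7
position: [0.5366, 0.0421, 0.0081]
tool_rot: [[-0.227, 0.974, 0.001], [0.974, 0.227, -0.0], [-0.0, 0.001, -1.0]]
ft_force: [0.3, 0.7, -1.2]
grip_width: 0.0332
```

step_arm(
  steps=[0.2, 0, 0, 0.006, 0, 0, 0, 0.2, 0, 0, 0.006, 0, 0, 0],
)

```text
time_s: 17.9
position: [0.5371, 0.0421, 0.0071]
tool_rot: [[-0.227, 0.974, 0.003], [0.974, 0.227, -0.0], [-0.001, 0.003, -1.0]]
ft_force: [-0.7, -0.1, -0.6]
grip_width: 0.0335
```

step_arm(
  steps=[0.2, 0, 0, 0.007, 0, 0, 0, 0.2, 0, 0, 0.007, 0, 0, 0],
)

```text
time_s: 18.1
position: [0.537, 0.042, 0.0048]
tool_rot: [[-0.227, 0.974, 0.003], [0.974, 0.227, -0.0], [-0.001, 0.003, -1.0]]
ft_force: [0.3, 0.4, -0.6]
grip_width: 0.0334
```

step_arm(
  steps=[0.2, 0, 0, 0.005, 0, 0, 0, 0.2, 0, 0, 0.005, 0, 0, 0],
)

```text
time_s: 18.3
position: [0.537, 0.0421, 0.0033]
tool_rot: [[-0.227, 0.974, 0.003], [0.974, 0.227, -0.0], [-0.001, 0.002, -1.0]]
ft_force: [0.1, 0.2, -1.0]
grip_width: 0.0332
```

step_arm(
  steps=[0.2, 0, 0, 0.004, 0, 0, 0, 0.2, 0, 0, 0.004, 0, 0, 0],
)

```text
time_s: 18.5
position: [0.5371, 0.042, 0.0021]
tool_rot: [[-0.227, 0.974, 0.003], [0.974, 0.227, -0.0], [-0.001, 0.003, -1.0]]
ft_force: [-0.5, 0.6, -0.1]
grip_width: 0.0332
```

step_arm(
  steps=[0.2, 0, 0, 0.004, 0, 0, 0, 0.2, 0, 0, 0.004, 0, 0, 0],
)

```text
time_s: 18.7
position: [0.5371, 0.042, 0.002]
tool_rot: [[-0.227, 0.974, 0.003], [0.974, 0.227, -0.0], [-0.001, 0.003, -1.0]]
ft_force: [-3.7, -0.0, 10.8]
grip_width: 0.0331
```

step_arm(
  steps=[0.45, 0, 0, -0.002, 0, 0, 0, 0.52, 0, 0, -0.003, 0, 0, 0, 0.54, 0, 0, -0.003, 0, 0, 0, 0.54, 0, 0, -0.003, 0, 0, 0],
  grip_force=20,
)

```text
time_s: 19.1
position: [0.537, 0.042, 0.0018]
tool_rot: [[-0.227, 0.974, 0.003], [0.974, 0.227, -0.0], [-0.001, 0.003, -1.0]]
ft_force: [-0.4, -0.0, -0.3]
grip_width: 0.0463
```

```bash
python3 - <<'E'
from h import *
s=st(); 
im,d=imaging.get_image("wrist"); cv2.imwrite("pics/w17.png",im)
E
```

```text
t 19.1 pos [0.537  0.042  0.0018] F [-0.4 -0.  -0.3] w 0.0463
```

View pics/w17.png

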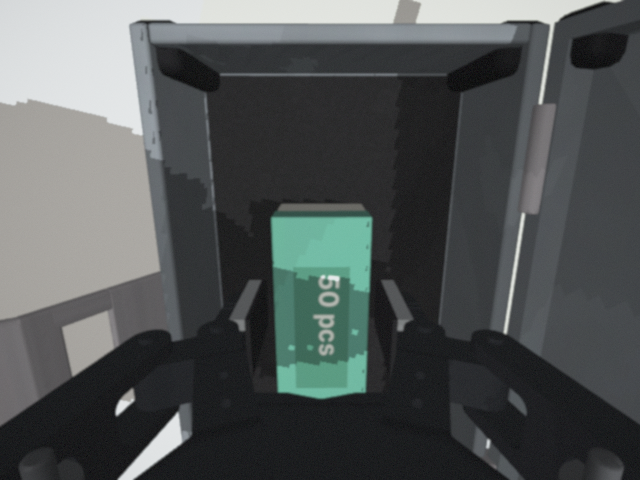

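step_arm(
  steps=[0.54, 0, 0, -0.05, 0, 0, 0, 0.54, 0, 0, -0.15, 0, 0, 0, 0.54, 0, 0, -0.3, 0, 0, 0, 0.54, 0, 0, -0.46, 0, 0, 0, 0.3, 0, 0, -0.62, 0, 0, 0, 0, 0, 0, -0.76, 0, 0, 0, 0, 0, 0, -0.8, 0, 0, 0],
)

```text
time_s: 19.85
position: [0.5375, 0.042, 0.2467]
tool_rot: [[-0.227, 0.974, 0.011], [0.974, 0.227, -0.001], [-0.004, 0.01, -1.0]]
ft_force: [-0.3, 0.1, -1.1]
grip_width: 0.0034
```

```bash
python3 - <<'E'
from h import *
s=st(); 
im,d=imaging.get_image("wrist"); cv2.imwrite("pics/w18.png",im)
P=cloud("wrist",d); C=(P-CASE['c'])@Rz(13.1); hsv=cv2.cvtColor(im,cv2.COLOR_BGR2HSV)
m=((hsv[...,0]>60)&(hsv[...,0]<100)&(hsv[...,1]>50)&(d>0.15)&(abs(C[...,0])<.06)&(abs(C[...,1])<.09)); q=C[m]; print("box", np.percentile(q,[1,50,99],axis=0).round(4).tolist())
A=np.c_[q[:,:2],np.ones(len(q))]; print("plane",np.linalg.lstsq(A,q[:,2],rcond=None)[0].round(4), cv2.minAreaRect((q[:,:2]*1000).astype(np.float32)))
crop("scene","pics/s18.png",pt=cw([0,0,.05]))
# gadget & tall things behind
im2,d2=imaging.get_image("top"); P2=cloud("top",d2); C2=(P2-CASE['c'])@Rz(13.1)
m=(d2>0)&(C2[...,2]>.02)&(C2[...,0]>.11)&(C2[...,0]<.24)&(C2[...,1]>-.14)&(C2[...,1]<.1)&(C2[...,2]<.17)
k,cc,stt,_=cv2.connectedComponentsWithStats(m.astype(np.uint8))
for i in range(1,k):
    if stt[i,4]>20: q=C2[cc==i]; print("behind",stt[i,4],q.min(0).round(3),q.max(0).round(3))
E
```

```text
t 19.85 pos [0.5375 0.042  0.2467] F [-0.3  0.1 -1.1] w 0.0034
box [[-0.0242, -0.0571, 0.0047], [-0.0055, -0.0041, 0.0345], [0.0159, 0.0378, 0.0366]]
plane [-0.0647  0.0299  0.0313] ((-0.8594322204589844, -2.3812942504882812), (94.28858184814453, 168.99053955078125), 0.22099876403808594)
behind 271 [ 0.162 -0.115  0.021] [ 0.204 -0.052  0.066]
```

View pics/w18.png

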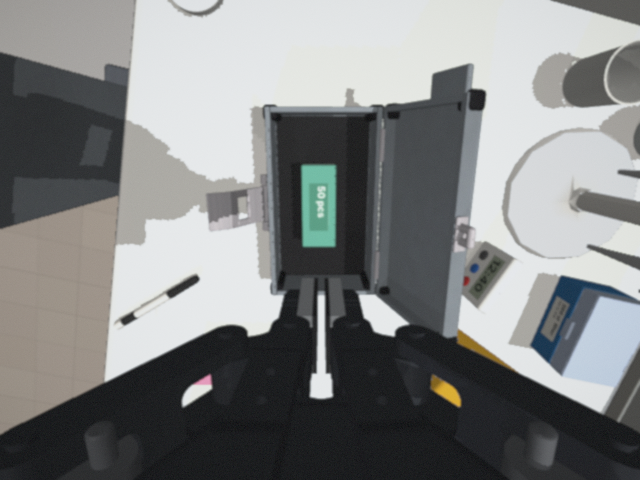

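View pics/s18.png

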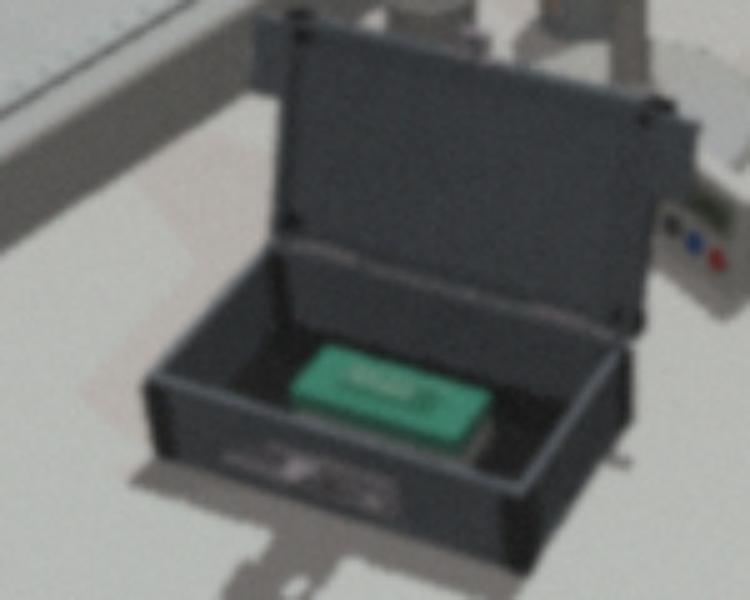

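Box sits flat and centred (top at 34.5 mm, from a base at 6 mm), and the lid stays up. Next I go behind the lid to push it shut.

```bash
python3 - <<'E'
from h import *
D=down(13.1)
rows([(0,cw([.06,-.02,.26]),D),(0,cw([.132,-.04,.25]),D),(0,cw([.132,-.04,.119]),D)])
E
```

```text
[0, -0.058, 0.216, -0.06, 0.004, 0.001, -0.0] mm 69
[0, -0.124, 0.456, -0.026, 0.004, 0.001, -0.0] mm 142
[0, -0.124, 0.454, 0.411, 0.004, 0.001, -0.0] mm 188
```

step_arm(
  steps=[0, -0.03, 0.11, -0.04, 0.004, 0, 0, 0, -0.07, 0.25, -0.05, 0.004, 0, 0, 0, -0.1, 0.38, -0.04, 0.004, 0, 0, 0, -0.124, 0.456, -0.026, 0.004, 0, 0, 0, -0.124, 0.456, 0.05, 0.004, 0, 0, 0, -0.124, 0.456, 0.15, 0.004, 0, 0, 0, -0.124, 0.456, 0.22, 0.004, 0, 0],
)

```text
time_s: 20.7
position: [0.6772, 0.0369, 0.1715]
tool_rot: [[-0.227, 0.974, -0.006], [0.974, 0.227, -0.0], [0.001, -0.006, -1.0]]
ft_force: [-0.6, 0.8, 0.2]
grip_width: -0.0
```

```bash
python3 - <<'E'
from h import *
s=st(); print((Rz(-13.1)@(s['position']-CASE['c'])).round(4))
im,d=imaging.get_image("wrist"); cv2.imwrite("pics/w19.png",im)
im,d=imaging.get_image("scene"); cv2.imwrite("pics/s19.png",cv2.resize(im[100:330,180:440],None,fx=2.6,fy=2.6))
D=down(13.1)
rows([(0,cw([.132,-.04,.119]),D)])
E
```

```text
t 20.7 pos [0.6772 0.0369 0.1715] F [-0.6  0.8  0.2] w -0.0
[ 0.1313 -0.0397  0.1715]
[0, -0.002, 0.007, 0.172, -0.013, -0.003, -0.0] mm 52
```

View pics/w19.png

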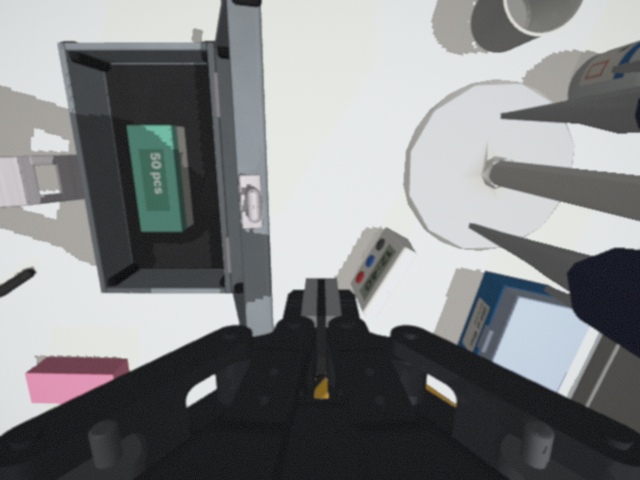

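View pics/s19.png

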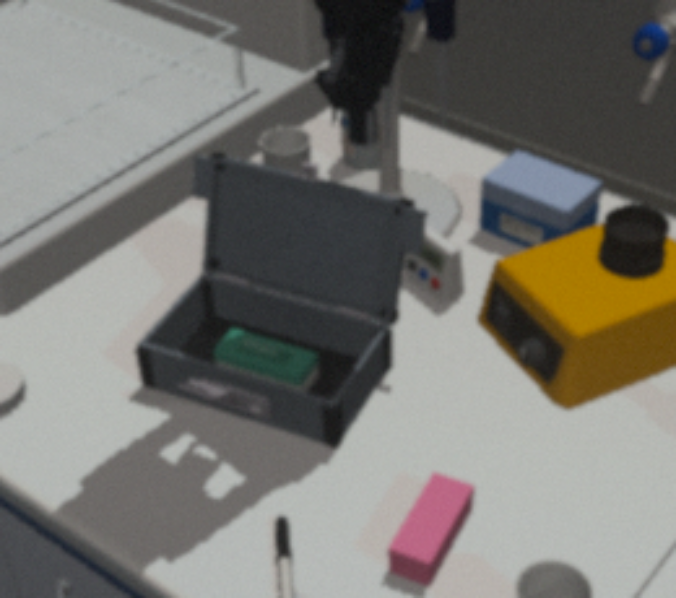

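```bash
python3 - <<'E'
from h import *
s=env.observe()
for n in("scene","top"):
    im,d=imaging.get_image(n); C=(cloud(n,d)-CASE['c'])@Rz(13.1)
    for z0 in(.1,.2,.3):
        m=(d>0)&(C[...,2]>z0)&(C[...,2]<z0+.1)&(C[...,0]>.185)&(C[...,0]<.4)&(abs(C[...,1]+.0)<.16)
        if m.sum()>5: print(n,z0,np.percentile(C[m][:,0],[0,5]).round(3),"y",np.percentile(C[m][:,1],[1,99]).round(3))
E
```

```text
scene 0.1 [0.213 0.218] y [-0.064  0.159]
scene 0.2 [0.185 0.222] y [-0.067  0.158]
scene 0.3 [0.251 0.254] y [-0.063 -0.017]
top 0.1 [0.264 0.265] y [-0.06  0.16]
top 0.2 [0.225 0.251] y [-0.062  0.16 ]
top 0.3 [0.221 0.232] y [-0.056  0.159]
```

```bash
python3 - <<'E'
from h import *
D=down(13.1); y=-.04
rows([(0,cw([.131,y,.119]),D),(0,cw([.115,y,.119]),D),(0,cw([.10,y,.120]),D),(0,cw([.08,y,.126]),D)])
E
```

```text
[0, -0.0, -0.004, 0.189, -0.003, 0.0, -0.0] mm 57
[0, -0.0, -0.057, 0.189, -0.003, 0.0, -0.0] mm 59
[0, -0.0, -0.107, 0.186, -0.003, 0.0, -0.0] mm 64
[0, -0.0, -0.174, 0.166, -0.003, 0.0, -0.0] mm 72
```

step_arm(
  steps=[0, 0, 0, 0.1, -0.003, 0, 0, 0, 0, 0, 0.17, -0.003, 0, 0, 0, 0, 0, 0.188, -0.003, 0, 0, 0, 0, -0.04, 0.188, -0.003, 0, 0, 0, 0, -0.08, 0.188, -0.003, 0, 0, 0, 0, -0.11, 0.186, -0.003, 0, 0, 0, 0, -0.14, 0.176, -0.003, 0, 0, 0, 0, -0.174, 0.166, -0.003, 0, 0],
)

```text
time_s: 21.7
position: [0.627, 0.0248, 0.1272]
tool_rot: [[-0.227, 0.974, 0.003], [0.974, 0.227, -0.001], [-0.001, 0.003, -1.0]]
ft_force: [0.9, 0.2, -0.8]
grip_width: -0.0002
```

```bash
python3 - <<'E'
from h import *
s=st(); print((Rz(-13.1)@(s['position']-CASE['c'])).round(4))
im,d=imaging.get_image("wrist"); cv2.imwrite("pics/w20.png",im)
D=down(13.1); r=.085;y=-.04
def pos(t): return cw([.055-r*np.cos(t)+.015*np.sin(t)+.010,y,.05+r*np.sin(t)+.015*np.cos(t)-.009])
rows([(0,pos(t),D) for t in np.linspace(1.5,.3,9)])
E
```

```text
t 21.7 pos [0.627  0.0248 0.1272] F [ 0.9  0.2 -0.8] w -0.0002
[ 0.0797 -0.0401  0.1272]
[0, 0.0, -0.015, 0.003, 0.002, 0.001, -0.0] mm 5
[0, 0.0, -0.058, 0.001, 0.002, 0.001, -0.0] mm 18
[0, 0.0, -0.101, 0.007, 0.002, 0.001, -0.0] mm 30
[0, 0.0, -0.143, 0.018, 0.002, 0.001, -0.0] mm 43
[0, 0.0, -0.182, 0.036, 0.002, 0.001, -0.0] mm 56
[0, 0.0, -0.218, 0.059, 0.002, 0.001, -0.0] mm 68
[0, 0.0, -0.251, 0.087, 0.002, 0.001, -0.0] mm 80
[0, 0.0, -0.279, 0.12, 0.002, 0.001, -0.0] mm 91
[0, 0.0, -0.301, 0.157, 0.002, 0.001, -0.0] mm 102
```

View pics/w20.png

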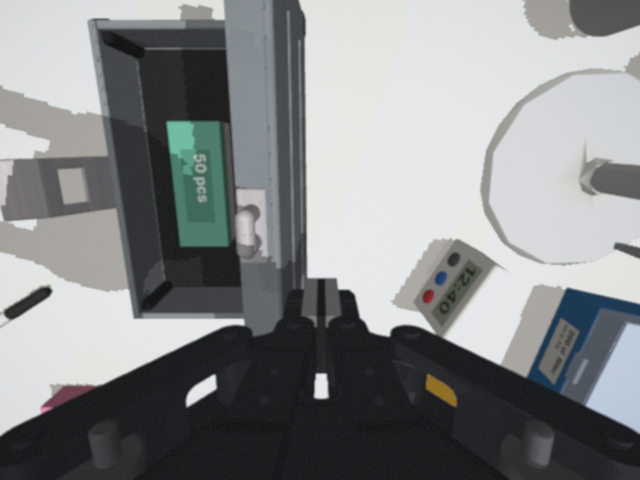

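Lid has passed upright and is moving. I'll continue along the arc.

step_arm(
  steps=[0, 0, -0.03, 0.003, 0, 0, 0, 0, 0, -0.058, 0.002, 0, 0, 0, 0, 0, -0.101, 0.007, 0, 0, 0, 0, 0, -0.143, 0.018, 0, 0, 0, 0, 0, -0.182, 0.036, 0, 0, 0, 0, 0, -0.218, 0.059, 0, 0, 0, 0, 0, -0.251, 0.087, 0, 0, 0, 0, 0, -0.279, 0.12, 0, 0, 0, 0, 0, -0.301, 0.157, 0, 0, 0],
)

```text
time_s: 22.65
position: [0.5384, 0.0043, 0.079]
tool_rot: [[-0.227, 0.974, 0.001], [0.974, 0.227, -0.0], [-0.001, 0.001, -1.0]]
ft_force: [0.6, 0.1, -0.2]
grip_width: -0.0
```

```bash
python3 - <<'E'
from h import *
s=st(); print((Rz(-13.1)@(s['position']-CASE['c'])).round(4))
im,d=imaging.get_image("wrist"); cv2.imwrite("pics/w21.png",im)
D=down(13.1); r=.085;y=-.04
def pos(t): return cw([.055-r*np.cos(t)+.015*np.sin(t)+.010,y,.05+r*np.sin(t)+.015*np.cos(t)-.009])
rows([(0,pos(t),D) for t in (.22,.15,.08,.02,0)])
E
```

```text
t 22.65 pos [0.5384 0.0043 0.079 ] F [ 0.6  0.1 -0.2] w -0.0
[-0.0112 -0.04    0.079 ]
[0, -0.002, -0.006, 0.01, -0.003, -0.001, -0.0] mm 4
[0, -0.002, -0.013, 0.029, -0.003, -0.001, -0.0] mm 10
[0, -0.002, -0.019, 0.048, -0.003, -0.001, -0.0] mm 15
[0, -0.002, -0.023, 0.065, -0.003, -0.001, -0.0] mm 21
[0, -0.002, -0.024, 0.07, -0.003, -0.001, -0.0] mm 22
```

View pics/w21.png

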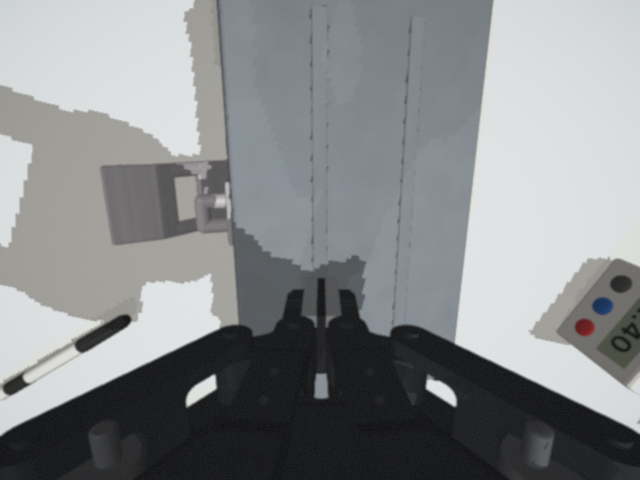

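step_arm(
  steps=[0, -0.002, -0.006, 0.01, 0, 0, 0, 0, -0.002, -0.013, 0.029, 0, 0, 0, 0, -0.002, -0.019, 0.048, 0, 0, 0, 0, -0.002, -0.023, 0.062, 0, 0, 0, 0, -0.002, -0.024, 0.07, 0, 0, 0, 0, -0.002, -0.024, 0.073, 0, 0, 0, 0, -0.002, -0.024, 0.073, 0, 0, 0],
)

```text
time_s: 23.4
position: [0.5328, 0.0023, 0.0573]
tool_rot: [[-0.227, 0.974, 0.002], [0.974, 0.227, -0.0], [-0.001, 0.002, -1.0]]
ft_force: [0.2, 0.2, -0.0]
grip_width: -0.0001
```

step_arm(
  steps=[0, 0, 0, 0.005, 0, 0, 0, 0, 0, 0, 0.005, 0, 0, 0],
)

```text
time_s: 23.6
position: [0.533, 0.0022, 0.0565]
tool_rot: [[-0.227, 0.974, 0.003], [0.974, 0.227, -0.001], [-0.001, 0.003, -1.0]]
ft_force: [-1.4, 0.1, 5.6]
grip_width: 0.0003
```

step_arm(
  steps=[0, 0, 0, 0.003, 0, 0, 0, 0, 0, 0, 0.004, 0, 0, 0],
)

```text
time_s: 23.8
position: [0.5331, 0.0022, 0.0563]
tool_rot: [[-0.227, 0.974, 0.004], [0.974, 0.227, -0.001], [-0.002, 0.004, -1.0]]
ft_force: [-5.4, 0.4, 18.8]
grip_width: -0.0002
```

```bash
python3 - <<'E'
from h import *
D=down(13.1)
rows([(0,cw([-.02,-.04,.13]),D),(0,cw([-.142,0,.14]),D),(0,cw([-.142,0,.046]),D)])
E
```

```text
[0, 0.002, -0.009, -0.246, 0.005, 0.002, 0.0] mm 74
[0, 0.136, -0.416, -0.281, 0.005, 0.002, 0.0] mm 156
[0, 0.136, -0.417, 0.033, 0.005, 0.002, 0.0] mm 132
```

step_arm(
  steps=[0, 0, 0, -0.1, 0, 0, 0, 0, 0, -0.01, -0.22, 0, 0, 0, 0, 0.05, -0.15, -0.28, 0.005, 0.002, 0, 0, 0.1, -0.3, -0.28, 0.005, 0.002, 0, 0, 0.136, -0.416, -0.26, 0.005, 0.002, 0, 0, 0.136, -0.416, -0.15, 0.005, 0.002, 0, 0, 0.136, -0.416, -0.1, 0.005, 0.002, 0],
)

```text
time_s: 24.5
position: [0.4007, 0.014, 0.0836]
tool_rot: [[-0.226, 0.974, -0.002], [0.974, 0.226, 0.0], [0.001, -0.002, -1.0]]
ft_force: [0.1, -0.4, 0.1]
grip_width: 0.0
```

```bash
python3 - <<'E'
from h import *
s=st(); print((Rz(-13.1)@(s['position']-CASE['c'])).round(4))
im,d=imaging.get_image("wrist"); cv2.imwrite("pics/w22.png",im)
P=cloud("wrist",d); C=(P-CASE['c'])@Rz(13.1)
m=(d>.1)&(abs(C[...,1])<.09)&(abs(C[...,0])<.05)&(C[...,2]>.03); q=C[m]; print("lid plane",np.linalg.lstsq(np.c_[q[:,:2],np.ones(len(q))],q[:,2],rcond=None)[0].round(4))
crop("scene","pics/s22.png",pt=cw([-.05,0,.06]))
D=down(13.1)
rows([(0,cw([-.142,0,.046]),D),(0,cw([-.12,0,.050]),D),(0,cw([-.10,0,.062]),D),(0,cw([-.092,0,.066]),D)])
E
```

```text
t 24.5 pos [0.4007 0.014  0.0836] F [ 0.1 -0.4  0.1] w 0.0
[-0.1432  0.0007  0.0836]
lid plane [-0.0013  0.0003  0.0635]
[0, -0.002, 0.004, 0.124, -0.006, -0.003, -0.0] mm 37
[0, -0.002, 0.077, 0.111, -0.006, -0.003, -0.0] mm 40
[0, -0.002, 0.144, 0.07, -0.006, -0.003, -0.0] mm 48
[0, -0.002, 0.17, 0.057, -0.006, -0.003, -0.0] mm 54
```

View pics/w22.png

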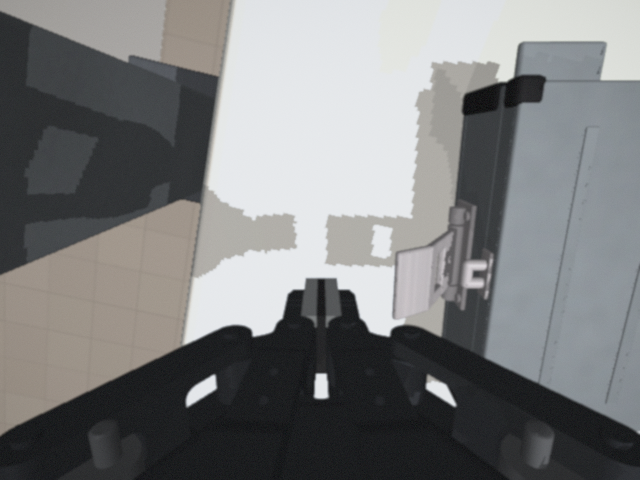

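View pics/s22.png

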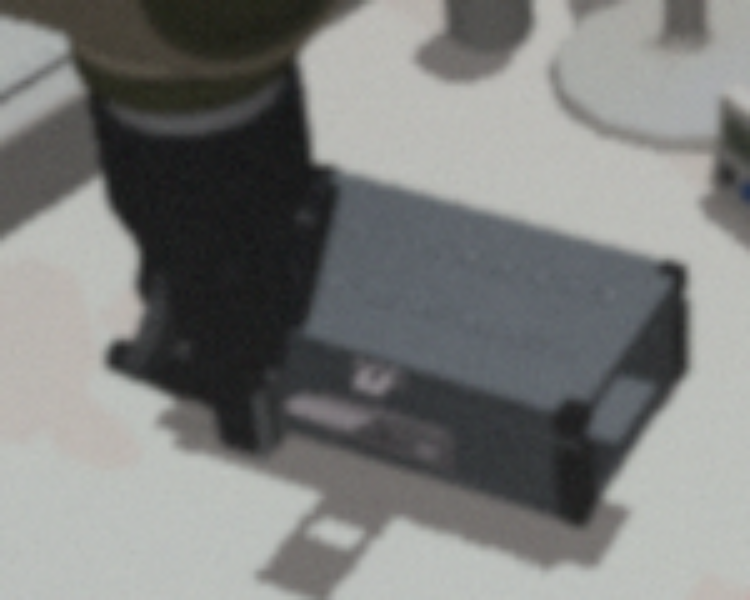

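step_arm(
  steps=[0, -0.002, 0.004, 0.08, -0.006, -0.003, 0, 0, -0.002, 0.02, 0.12, -0.006, -0.003, 0, 0, -0.002, 0.05, 0.115, -0.006, -0.003, 0, 0, -0.002, 0.08, 0.108, -0.006, -0.003, 0, 0, -0.002, 0.11, 0.09, -0.006, -0.003, 0, 0, -0.002, 0.144, 0.07, -0.006, -0.003, 0, 0, -0.002, 0.165, 0.057, -0.006, -0.003, 0, 0, -0.002, 0.165, 0.057, -0.006, -0.003, 0],
)

```text
time_s: 25.4
position: [0.4516, 0.0244, 0.0682]
tool_rot: [[-0.227, 0.974, 0.006], [0.974, 0.227, -0.001], [-0.003, 0.005, -1.0]]
ft_force: [-0.1, 0.9, -0.4]
grip_width: -0.0003
```

```bash
python3 - <<'E'
from h import *
s=st(); print((Rz(-13.1)@(s['position']-CASE['c'])).round(4))
im,d=imaging.get_image("wrist"); cv2.imwrite("pics/w23.png",im)
E
```

```text
t 25.4 pos [0.4516 0.0244 0.0682] F [-0.1  0.9 -0.4] w -0.0003
[-0.0912 -0.0007  0.0682]
```

View pics/w23.png

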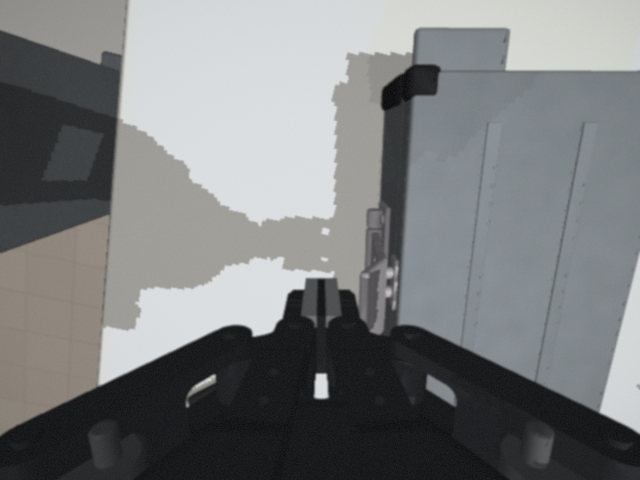

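Hasp is nearly flush, with its tab at (372,290) over the catch. I'll push on in 2 mm steps until the force rises.

step_arm(
  steps=[0, 0, 0.007, 0, 0, 0, 0, 0, 0, 0.014, 0, 0, 0, 0, 0, 0, 0.014, 0, 0, 0, 0],
)

```text
time_s: 25.75
position: [0.4542, 0.0253, 0.0671]
tool_rot: [[-0.226, 0.974, 0.003], [0.974, 0.226, -0.001], [-0.001, 0.002, -1.0]]
ft_force: [0.4, -0.7, 0.6]
grip_width: -0.0002
```

step_arm(
  steps=[0, 0, 0.008, 0, 0, 0, 0, 0, 0, 0.008, 0, 0, 0, 0],
)

```text
time_s: 25.95
position: [0.4568, 0.0259, 0.0672]
tool_rot: [[-0.226, 0.974, 0.003], [0.974, 0.226, -0.001], [-0.002, 0.003, -1.0]]
ft_force: [0.3, 0.2, 0.0]
grip_width: -0.0001
```

step_arm(
  steps=[0, 0, 0.007, 0, 0, 0, 0, 0, 0, 0.007, 0, 0, 0, 0],
)

```text
time_s: 26.15
position: [0.4582, 0.0263, 0.0671]
tool_rot: [[-0.227, 0.974, 0.002], [0.974, 0.227, -0.001], [-0.001, 0.001, -1.0]]
ft_force: [-2.6, -1.0, 1.7]
grip_width: 0.0
```

step_arm(
  steps=[0, 0, 0.005, 0, 0, 0, 0, 0, 0, 0.005, 0, 0, 0, 0],
)

```text
time_s: 26.35
position: [0.4588, 0.0266, 0.067]
tool_rot: [[-0.227, 0.974, -0.0], [0.974, 0.227, -0.001], [-0.001, -0.001, -1.0]]
ft_force: [-7.3, -2.6, 5.7]
grip_width: 0.0002
```

step_arm(
  steps=[0, 0, 0.005, 0, 0, 0, 0, 0, 0, 0.005, 0, 0, 0, 0],
)

```text
time_s: 26.55
position: [0.4593, 0.0268, 0.067]
tool_rot: [[-0.227, 0.974, -0.003], [0.974, 0.227, -0.002], [-0.001, -0.003, -1.0]]
ft_force: [-11.4, -5.0, 7.9]
grip_width: -0.0002
```

step_arm(
  steps=[0, 0, -0.03, 0, 0, 0, 0, 0, 0, -0.1, 0, 0, 0, 0, 0, 0, -0.2, -0.1, 0, 0, 0, 0, 0, -0.2, -0.25, 0, 0, 0, 0, 0, -0.1, -0.4, 0, 0, 0, 0, 0, -0.1, -0.5, 0, 0, 0],
)

```text
time_s: 27.15
position: [0.4339, 0.0204, 0.22]
tool_rot: [[-0.227, 0.974, 0.008], [0.974, 0.227, -0.001], [-0.003, 0.007, -1.0]]
ft_force: [0.3, -0.2, -0.6]
grip_width: -0.0
```

```bash
python3 - <<'E'
from h import *
s=st(); print((Rz(-13.1)@(s['position']-CASE['c'])).round(4))
im,d=imaging.get_image("wrist"); cv2.imwrite("pics/w24.png",im)
P=cloud("wrist",d); C=(P-CASE['c'])@Rz(13.1)
m=(d>.1)&(abs(C[...,1])<.09)&(abs(C[...,0])<.05)&(C[...,2]>.03); q=C[m]; print("lid plane",np.linalg.lstsq(np.c_[q[:,:2],np.ones(len(q))],q[:,2],rcond=None)[0].round(4))
m=(d>.1)&(C[...,2]>.075)&(abs(C[...,1])<.04)&(C[...,2]<.11)&(abs(C[...,0]+.07)<.03); q=C[m]; print("hasp",m.sum(),q.min(0).round(4),q.max(0).round(4),q.mean(0).round(4))
im2,d2=imaging.get_image("scene"); cv2.imwrite("pics/s24.png",cv2.resize(im2[150:350,180:440],None,fx=3,fy=3))
E
```

```text
t 27.15 pos [0.4339 0.0204 0.22  ] F [ 0.3 -0.2 -0.6] w -0.0
[-0.1094 -0.0006  0.22  ]
lid plane [ 0.007  -0.0041  0.0701]
hasp 496 [-0.0694 -0.0207  0.076 ] [-0.0567  0.0149  0.0981] [-0.0639 -0.0021  0.0903]
```

View pics/w24.png

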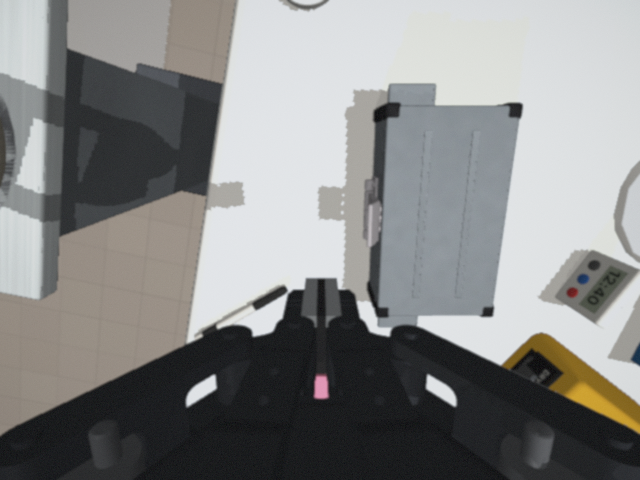

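View pics/s24.png

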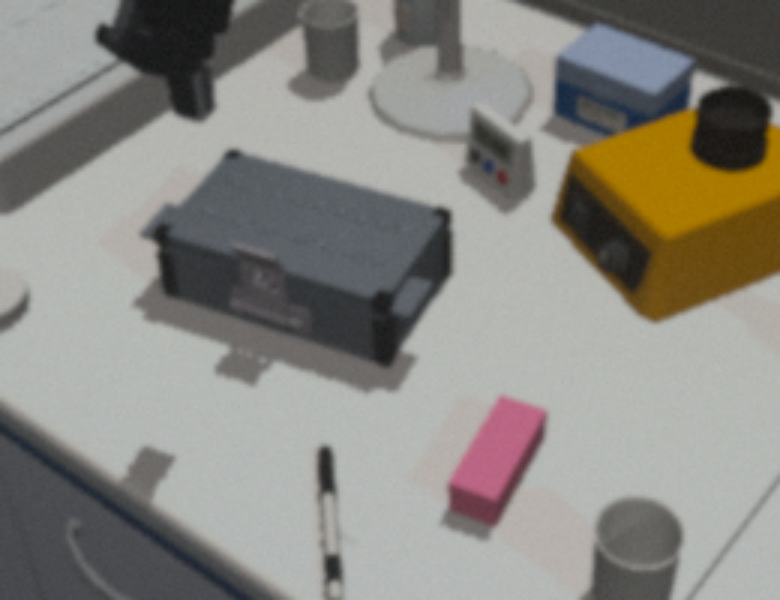

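step_arm(
  steps=[0, 0, 0, -0.05, 0, 0, 0, 0, 0, 0, -0.05, 0, 0, 0, 0, 0, 0, -0.05, 0, 0, 0],
)

```text
time_s: 27.55
position: [0.4316, 0.0204, 0.2312]
tool_rot: [[-0.226, 0.974, 0.002], [0.974, 0.226, -0.001], [-0.001, 0.002, -1.0]]
ft_force: [0.5, -0.9, 0.0]
grip_width: -0.0001
```

```bash
python3 - <<'E'
from h import *
st()
def hs(n,d):
    C=(cloud(n,d)-CASE['c'])@Rz(13.1)
    m=(d>0)&(abs(C[...,1])<.085)&(abs(C[...,0])<.045)&(C[...,2]>.05)&(C[...,2]<.08); q=C[m]; print(n,"lid",np.linalg.lstsq(np.c_[q[:,:2],np.ones(len(q))],q[:,2],rcond=None)[0].round(4), end=" ")
    m=(d>0)&(C[...,2]>.076)&(abs(C[...,1])<.03)&(C[...,2]<.11)&(abs(C[...,0]+.07)<.03); q=C[m]; print("hasp",len(q),q.mean(0).round(4),"x",np.percentile(q[:,0],[5,50,95]).round(4),"z",q[:,2].max().round(4))
for n in("scene","top"): hs(n,np.load(n+"0.npy")); im,d=imaging.get_image(n); hs(n,d); cv2.imwrite(f"pics/{n}_end.png",im)
im,d=imaging.get_image("wrist"); hs("wrist",d); print("init w1"); 
a,b=cv2.imread("pics/top0.png"),cv2.imread("pics/top_end.png")
df=cv2.absdiff(a,b).max(2); df[300:]=0; cv2.imwrite("pics/diff.png",np.hstack([df[150:350,180:460]*2,cv2.cvtColor(b,cv2.COLOR_BGR2GRAY)[150:350,180:460]]))
E
```

```text
t 27.55 pos [0.4316 0.0204 0.2312] F [ 0.5 -0.9  0. ] w -0.0001
scene lid [-0.0026 -0.0011  0.0647] hasp 59 [-0.0726 -0.0069  0.0862] x [-0.0754 -0.0729 -0.069 ] z 0.0923
scene lid [-0.0025 -0.0021  0.0647] hasp 64 [-0.0703 -0.0065  0.0864] x [-0.0734 -0.071  -0.0661] z 0.0932
top lid [0.0001 0.0017 0.0649] hasp 66 [-0.067  -0.0008  0.0859] x [-0.072  -0.0673 -0.0611] z 0.0973
top lid [-0.0057  0.0021  0.0651] <stdin>:6: RuntimeWarning: Mean of empty slice.
  ret = um.true_divide(
Traceback (most recent call last):
IndexError: index -1 is out of bounds for axis 0 with size 0
```

```bash
python3 - <<'E'
from h import *
im,d=imaging.get_image("scene"); a=cv2.imread("pics/scene0.png"); P0=cloud("scene",np.load("scene0.npy")); P1=cloud("scene",d)
for nm,c,r in(("pink",(.474,-.185),.07),("beaker",(.45,-.305),.05),("bottle",(.705,-.357),.05),("marker",(.375,-.12),.07),("gadget",(.737,.006),.05),("petri",(.38,.23),.045)):
    o=[]
    for P in(P0,P1):
        m=(np.hypot(P[...,0]-c[0],P[...,1]-c[1])<r)&(P[...,2]>.006)&(P[...,2]<.2); o.append((m.sum(),P[m].mean(0).round(4).tolist()))
    print(nm,o)
E
```

```text
pink [(np.int64(796), [0.4683, -0.1898, 0.0256]), (np.int64(790), [0.4684, -0.1897, 0.0258])]
beaker [(np.int64(1035), [0.4466, -0.3076, 0.0383]), (np.int64(1044), [0.4466, -0.3077, 0.0383])]
bottle [(np.int64(1042), [0.6912, -0.3634, 0.0586]), (np.int64(1038), [0.6912, -0.3632, 0.0589])]
marker [(np.int64(252), [0.3692, -0.1288, 0.0096]), (np.int64(258), [0.3696, -0.1285, 0.0097])]
gadget [(np.int64(471), [0.731, -0.0036, 0.0353]), (np.int64(473), [0.7309, -0.0035, 0.0353])]
petri [(np.int64(415), [0.3722, 0.2152, 0.0139]), (np.int64(414), [0.3721, 0.2153, 0.0139])]
```

```bash
python3 -c "
from h import *
close_job(); st()"
```

```text
the job is handed in; nothing more can be done
the job is handed in; nothing more can be done
```

The slide box is packed and the job is handed in, with about 28 of the 67 s used. I swung the hasp off the catch, opened the lid to its stop by the right tab, and set the green slide box on the case floor. Then I shut the lid from behind and pushed the hasp back flush.

**Last checks**
- **Lid open:** it measured about 1.90 rad and stayed up.
- **Slide box:** it was released in contact with the floor (about 11 N). Its top measured 34.5 mm above the bench, which fits it lying flat on its base. A plane fit on its top was spoilt by stray pixels, so flatness rests on the height and the pictures.
- **Lid shut:** it is level at 64.7 mm, the same as at the start.
- **Hasp:** it was pressed against its stop at about 12 N and stands 2.3 mm further back than at the start, which I take as flush.
- **Bystanders:** the pink look-alike, beaker, bottle, marker and petri dish are within 0.5 mm of their starting positions in the scene camera.

**What disagreed or failed**
- **Fingertip position:** the closed fingertips are about 9 mm behind the reported TCP, not 17 mm ahead as the description says. I worked with the measured value.
- **Force on the lid:** while finding this, the closed fingertips pressed the shut lid with 39.5 N vertically (41 N in total with the sideways part), before the hasp was touched. The 40 N limit is for the arm and gripper body.
- **Last hasp check:** the top camera gave no hasp reading, probably because the arm was in the way. The scene camera and the contact force confirm it instead. The wrist reading taken while the arm was still settling was too shaky to use.

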